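Re-set a ratchet clamp for a wooden blank

TASK

The bench clamp was left closed too narrow for the wooden blank lying beside it. Flip the pawl clear of the ratchet, turn the knob back until the jaws are wide enough, and stand the blank on the bed midway along the jaws, its long sides parallel to them; then drop the pawl back in and click the knob on, notch by notch, until the sprung pad presses the blank firmly against the fence, without crushing it. Move the jaw only by the knob, never force the knob back against the pawl, and leave the glue bottle, mallet and offcut alone.

Things in the scene. Friction and masses are not known exactly. Their poses are not given: they have to be found in the camera images.
- clamp: Ratchet bench clamp, fixed down: dark steel base plate 170 x 310 mm, its top (the bed) 15 mm above the table. Origin: on the vertical axis of the ratchet wheel, at table height. +y points from the wheel to the jaws, z up; the jaws lie along x, centred on x = 0. On the base: wheel and knob at the origin, pawl at (42, -60) mm, jaws from y = 75 to 170 mm.
- knob (a joint): Angle of knob and wheel, rad. Clockwise seen from above is positive and closes the jaw by 12 mm per rad. With the pawl in, it clicks forward and cannot turn back: 20 notches a turn, the nose drops in at every whole multiple of 0.314 rad (give it 0.04 more to be sure). Stiff: 0.04 N m of drag, plus 0.012 N m per N of clamp force. Travel -2.2 to 2.0.
- knob_grip (a point): Centre of the knob's black bar handle, on the wheel axis, 107 mm above the table: bar 64 long x 16 wide x 34 mm high, its top at 124 mm, on a 32 mm thick column over the steel wheel (136 mm across). This point's x axis runs along the bar, so it turns with the knob. Wheel lugs reach up to 38 mm above the table.
- pawl (a joint): Tilt of the pawl about its level pivot (along the clamp's y, at x 42, y -60, z 56 mm in the clamp frame). 0: nose down between the lugs, blocking backward turning (up to 0.2 as it rides over a lug). 1.22: flipped clear. It is tumbled over by its ball's weight and rests at either end; it tips over beyond about 0.7.
- pawl_ball (a point): Centre of the pawl's steel ball, 22 mm across, on a 30 mm lever at the outer end of the pivot shaft (y = -95 mm in the clamp frame); about 0.5 N pushes it over. Pawl in: ball at x 25, z 81 mm in the clamp frame, leaning to -x. Pawl clear: x 59, z 81 mm, leaning to +x. So push the ball along the clamp's +x to free the pawl, along -x to drop it in.
- ratchet: Steel ratchet wheel with the knob on it: ring of 20 lugs (4 mm thick, 51 to 69 mm from the axis, tops 38 mm above the table). Origin on the wheel axis, 24 mm above the table; turns with the knob. Its force on the pawl_arm must stay below 25 N.
- pawl_arm: The pawl's steel nose and ball lever as one piece; origin at the pivot. The nose is a rod of 8 mm that reaches from the pivot along the clamp's -x and then bends down between the lugs.
- jaw: Moving steel jaw carriage, driven by the knob along the clamp's y; its top is 39 mm above the table. Origin: 16 mm above the table at the pad's face when the pad is not pressed in; at y = 125 mm + 12 mm x knob angle in the clamp frame.
- pad: Sprung dark wooden pad on the moving jaw, 70 mm along x, 6 mm thick, top 39 mm above the table. Origin in its gripping face, which looks to the clamp's +y. It gives 1 mm per 4.2 N, 16 mm at most. Facing it stands a steel fence (top 40 mm above the table) bolted anywhere with its face at y = 147 to 158 mm in the clamp frame. 12 to 36 N is a firm hold, over 44 N crushes the wood.
- blank: Sawn light wooden block, 70 mm (its x) x about 34 mm (its y) x 60 mm high, about 90 g, standing on the table beside the clamp. Origin at the centre of its underside. To be clamped across the 34 mm.
- glue: White glue bottle, 56 mm across, 130 mm high; bystander. Origin at the centre of its foot.
- mallet: Hammer lying on the table; bystander. Origin under its middle.
- offcut: Flat brown wooden offcut 120 x 45 x 22 mm; bystander. Origin at the centre of its underside.
There are look-alikes about, which are no part of the job. What is meant by the blank is not black, green or orange, and is the smaller of those in its own colour.

How it is judged:
On the way, in this order (a step that is already met when the one before it is completed fails the run):
1. the pawl is flipped clear of the ratchet (value of joint pawl above 1 rad), for 0.2 s.
2. the knob is turned back to open the jaws (value of joint knob below -0.1 rad and value of joint pawl above 1 rad), for 0.2 s.
3. the blank stands on the bed between the jaws, not yet pressed, the pawl still clear (x of blank in the frame of clamp between -0.015 and 0.015 m and y of blank in the frame of clamp between 0.1 and 0.15 m and height (world z) of blank below 0.018 m and angle between blank's own z axis and vertical below 0.1 rad and contact force between blank and pad below 8 N and value of joint pawl above 1 rad), for 0.1 s.
4. the pawl is dropped back in (value of joint pawl below 0.25 rad), for 0.2 s.
At the end, for the whole second after the job is handed in: The pawl lies in the ratchet (below 0.25 rad); the blank stands upright on the bed (within 3 mm, 0.1 rad) between pad and fence, within 15 mm of the jaws' middle, square to them within 0.08 rad, at rest, and the pad presses it with 12 to 36 N (value of joint pawl below 0.25 rad and contact force between pad and blank between 12 and 36 N and x of blank in the frame of clamp between -0.015 and 0.015 m and y of blank in the frame of clamp between 0.1 and 0.15 m and height (world z) of blank below 0.018 m and angle between blank's own z axis and vertical below 0.1 rad and angle between the y axis of blank and the y axis of clamp, either way round below 0.08 rad and linear speed of blank below 0.01 m/s); the robot touches nothing.
It fails at once if the blank is crushed (pad force over 44 N) (contact force between pad and blank above 44 N).
It fails at once if the knob is forced back against the pawl (over 25 N on the pawl) (contact force between ratchet and pawl_arm above 25 N).
It fails at once if the jaw is pushed directly by the gripper (over 6 N) (contact force between the fingers and jaw above 6 N).
It fails at once if the glue bottle, mallet or offcut is disturbed (moved over 30 mm) (distance of any of glue, mallet, offcut from where it was at the start of the episode above 0.03 m).
It also fails if it takes over 72 s, if anything falls off the work surface, if the arm or the gripper's body presses on something with over 40 N, if the wrist force passes 120 N, or if a joint passes its speed limit or range.

ROBOT

A 7-joint arm with a two-finger parallel gripper is mounted at the origin on the work surface. World frame = base frame: x ahead of the robot, y to its left, z up, the work surface at z = 0. Lengths are in m, angles in rad, forces in N, time in s.
With the tool pointing down it reaches from about 0.4 to 0.85 m from the base axis. Payload 4.4 kg.
Tool frame: the origin (TCP) lies midway between the tips of the shut fingers; the grasp point (between the pads) lies 19 mm behind it; x points along the fingers, z is the direction in which the jaws open and shut, and the axes are right-handed (so a half turn about x gives the same grasp; the last joint's range is limited). The gripper opens to 94 mm and grips with 3 to 60 N. Pads are 16 mm wide; open, the fingers measure 119 mm over their backs; the gripper's body (75 mm by 177 mm) begins 78 mm behind the grasp point.
Start: joints at [-1.183, 0.628, 0.038, 1.517, -0.027, 0.996, -0.02], TCP at [0.285, 0.584, 0.205] pointing down, gripper open.
Joint ranges: [-3.06, 3.06], [-0.37, 2.12], [-1.25, 1.32], [0.18, 2.47], [-1.1, 4.24], [0.23, 1.98], [-2.94, 2.94]. Speed limits (rad/s): [2.57, 2.57, 3.14, 3.14, 3.14, 3.14, 3.14].

INTERFACE

Orientations are given as a unit quaternion [x, y, z, w].
In Python, from plant import bot gives the robot as it stands.
- The arm moves only by the tool carry_out, never from a script. Its argument "increments" is a list of rows, each an object of numbers: "dx", "dy", "dz": the shift along the world's x, y, z in m; "rx", "ry", "rz": the turn, a rotation vector about the world's x, y, z in degrees; "grip": the closure, from -1 (fully open) to 1 (shut), so that 0 is half open. In form: [{"dx": .., "dy": .., "dz": .., "rx": .., "ry": .., "rz": .., "grip": ..}, ...]. A call has 1 to 10 rows; each row shifts and turns the pose as measured when the row begins; what a row does not reach is not made up. A row lasts 1/12 s, in which the tool goes at most 41.7 mm and 7.16 degrees, less where a joint would pass 70% of its speed; a pose out of reach is approached as far as the arm can. A call with a gripper value outside its range is refused whole. The fingers move at their own pace and stop on an object; "force" is the grip in N (left out, the last holds). Time passes only in rows, so rows that do not move let the fingers close. It gives the time, the measured TCP pose, the force and the opening at its end, in the units of the state.
- bot.read_state(): the state, without advancing time (a new reading comes with each control period).
- bot.grab_frame(name): name is "scene" or "top" or "wrist"; returns a dict with "color" (420x560x3 uint8, blue, green, red), "z_map" (420x560 float32, m along the optical axis (not along the pixel's ray), 0 where there is no reading), "fov_y" (degrees; the focal length in pixels is half the picture's height over the tangent of half this angle, whatever the lens; pixels are square), "cx", "cy" (the principal point, pixels), "rvec" (rotation vector, rad) and "tvec" (3), from world to camera coordinates, as OpenCV has them. Camera axes: x right, y down, z forward; pixel columns grow to the right and rows downward; lengths in m; the calibration is good to about 2 mm. A picture is of the moment at which its call begins.
- bot.finish_job(): hands the job in, once; it reports no verdict.
The state is a dict: "time_s": time; "qpos": joint angles; "joint_vel": joint speeds; "effort": joint torques, N m; "tcp_pos": TCP position; "eef_rot": TCP orientation; "wrist_force": force on the tool from outside, world axes, zero at the start; "wrist_torque": the same for the moment, N m; "opening": finger opening in m.
Only numpy, scipy, OpenCV 4.12 (cv2) and the standard library are available. Lean on these libraries where they do the work, as an engineer would, in place of code of your own. Each camera call takes 0.05 s, during which the arm holds its last target.

## Working session

There is one attempt and no reset: what is moved stays moved. The work goes in short steps, Python scripts to look and compute and a tool call to move; the robot and the scene stay as the last step left them, time stands still between calls to the robot, and variables do not carry over. Pictures are saved under pics/ and viewed, and the job is handed in when it is done.

Besides the shell and the picture viewer there is one more tool, called after "Call:" as a command line: name --argument value ..., lists and objects as JSON in quotes. carry_out: Moves the arm, as the interface text tells. Its arguments: {"type":"object","properties":{"increments":{"type":"array","items":{"type":"object","properties":{"dx":{"type":"number"},"dy":{"type":"number"},"dz":{"type":"number"},"rx":{"type":"number"},"ry":{"type":"number"},"rz":{"type":"number"},"grip":{"type":"number"}}}},"force":{"type":"number"}},"required":["increments"]}

```bash
ls -la; mkdir -p pics; cat > h.py <<'E'
import numpy as np, cv2
from plant import bot
def save(n,f): cv2.imwrite(f'pics/{n}.png',f['color'])
def grab(name,tag):
    f=bot.grab_frame(name); save(tag,f); np.savez(f'pics/{tag}.npz',**f); return f
def load(tag):
    return dict(np.load(f'pics/{tag}.npz'))
def foc(f): return f['color'].shape[0]/2/np.tan(np.radians(float(f['fov_y']))/2)
def cloud(f):
    F=foc(f);z=f['z_map'];v,u=np.mgrid[:z.shape[0],:z.shape[1]]
    P=np.stack([(u-f['cx'])/F*z,(v-f['cy'])/F*z,z],-1)
    R,_=cv2.Rodrigues(np.array(f['rvec'],float)); W=(P-np.ravel(f['tvec']))@R
    W[z<=0]=np.nan; return W
def proj(f,X):
    R,_=cv2.Rodrigues(np.array(f['rvec'],float)); c=np.asarray(X)@R.T+np.ravel(f['tvec'])
    F=foc(f); return np.stack([c[...,0]/c[...,2]*F+f['cx'],c[...,1]/c[...,2]*F+f['cy']],-1)
E
python3 - <<'E'
from h import *
print(bot.read_state())
for n in ['scene','top','wrist']:
    f=grab(n,n+'0'); print(n,f['fov_y'],f['cx'],f['cy'],f['rvec'],f['tvec'],(f['z_map']>0).mean())
E
```

```text
total 12
drwxr-xr-x  3 agent agent 4096 Dec  6 05:15 .
drwxr-xr-x 23 root  root  4096 Dec  6 05:14 ..
drwxr-xr-x  2 agent agent 4096 Dec  6 05:15 pics
{'time_s': 0.0, 'qpos': array([-1.1827747 ,  0.62932209,  0.03842126,  1.51833041, -0.02696435,
        0.99628181, -0.02000326]), 'joint_vel': array([-3.62776969e-04, -8.01159197e-04, -1.57979947e-03, -8.58463980e-05,
       -2.11626762e-03, -1.00883561e-03,  2.92156931e-04]), 'effort': array([ 8.03011098e-04, -5.49720168e+01,  1.14350136e+00, -1.86633986e+01,
       -5.22222987e-02,  2.35995592e-02,  1.65838246e-04]), 'tcp_pos': array([0.28465255, 0.58364122, 0.20458134]), 'eef_rot': array([-0.37506225,  0.60020013,  0.37435508,  0.59912135]), 'wrist_force': array([ 0.17632662,  0.33504391, -0.53444182]), 'wrist_torque': array([ 0.06016062, -0.04194473, -0.06428155]), 'opening': 0.09427893877119123}
scene 54.942726188313635 279.8298805302323 210.72699526698955 [ 0.92419029  2.42822705 -1.16886582] [ 0.38854697 -0.1413498   1.38594712] 0.9959906462585034
top 57.866567028470925 279.63239689275906 204.6016469243996 [ 2.15929117 -2.13902602  0.12161333] [0.00189007 0.54747308 1.19462658] 0.9959481292517007
wrist 65.13887578021087 276.3020017903811 206.9208055965607 [-2.47611739 -1.54716983 -0.1945156 ] [-0.6501249  -0.02551739  0.3900104 ] 0.9959183673469387
```

View pics/scene0.png

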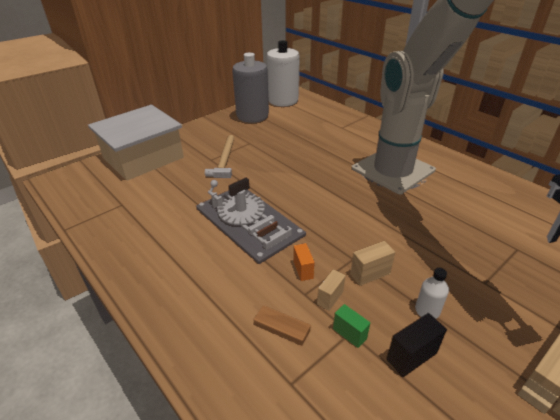

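View pics/top0.png

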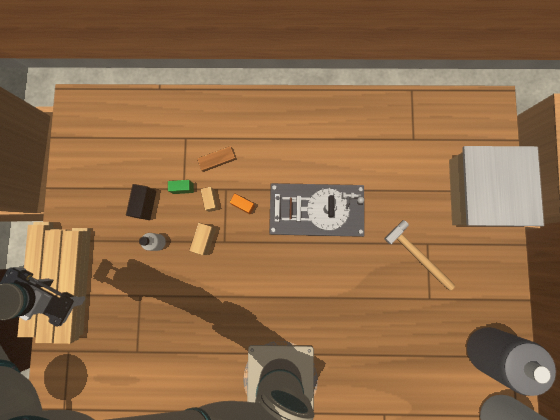

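View pics/wrist0.png

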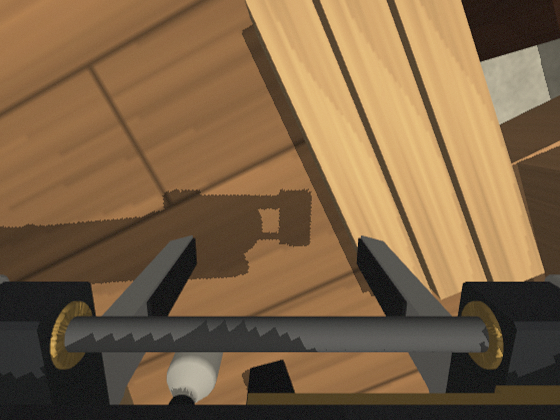

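Scene. Blank candidates in the top view: small light wood (209,199), larger light wood (203,238), orange (242,203), green (180,186) and black (141,201). By the description it is the small light one at (209,199). Next I'll take a close crop and measure.

```bash
python3 - <<'E'
from h import *
f=load('top0'); W=cloud(f)
g=load('scene0'); WG=cloud(g)
c=f['color'][140:260,110:380]; cv2.imwrite('pics/crop_top.png',cv2.resize(c,None,fx=2.9,fy=2.9,interpolation=cv2.INTER_CUBIC))
c=g['color'][170:350,190:400]; cv2.imwrite('pics/crop_scene.png',cv2.resize(c,None,fx=3,fy=3,interpolation=cv2.INTER_CUBIC))
for n,(u,v) in dict(small=(209,199),large=(203,238),orange=(242,203),green=(180,186),black=(141,201),glue=(146,241),offcut=(216,159),mal=(398,232),knob=(331,206),wheel=(345,206),bed=(285,188),table=(240,170)).items():
    w=W[v,u]; print(n,w.round(4))
    if n in('small','large','orange','green','black','offcut'):
        # top region: height within 6mm of top, connected near
        m=(abs(W[...,2]-w[2])<.008)&(np.linalg.norm(W[...,:2]-w[:2],axis=-1)<.09)
        n_,l=cv2.connectedComponents(m.astype(np.uint8)); m=l==l[v,u]
        r=cv2.minAreaRect((W[m][:,:2]*1000).astype(np.float32)); print('   ',m.sum(),r, np.median(W[m][:,2]))
E
```

```text
small [0.5604 0.2319 0.0594]
    238 ((564.634521484375, 237.1316680908203), (70.80963134765625, 34.450645446777344), 14.924715042114258) 0.059023481948728806
large [0.4356 0.242  0.0805]
    435 ((434.6432189941406, 251.6422119140625), (46.087432861328125, 92.02892303466797), 74.0360336303711) 0.07861269179550806
orange [0.5482 0.1262 0.0607]
    231 ((550.187255859375, 129.66038513183594), (69.49134826660156, 34.107967376708984), 61.852508544921875) 0.05886244782009115
green [0.6012 0.3257 0.0618]
    228 ((604.6670532226562, 332.0727233886719), (34.61094665527344, 68.66928100585938), 3.5312578678131104) 0.05926948221365153
black [0.548  0.4374 0.09  ]
    497 ((550.4669799804688, 453.7945556640625), (50.69021224975586, 101.54795837402344), 80.02128601074219) 0.08629979961531505
glue [0.4232 0.3996 0.1321]
offcut [0.7014 0.2215 0.0176]
    480 ((705.2021484375, 222.4080810546875), (46.64701843261719, 119.76834106445312), 21.630878448486328) 0.020780423278752083
mal [ 0.4629 -0.3739  0.0281]
knob [ 0.5333 -0.1482  0.123 ]
wheel [ 0.5451 -0.2045  0.0314]
bed [ 0.6061 -0.0098  0.0115]
table [ 0.6693  0.143  -0.0041]
```

View pics/crop_top.png

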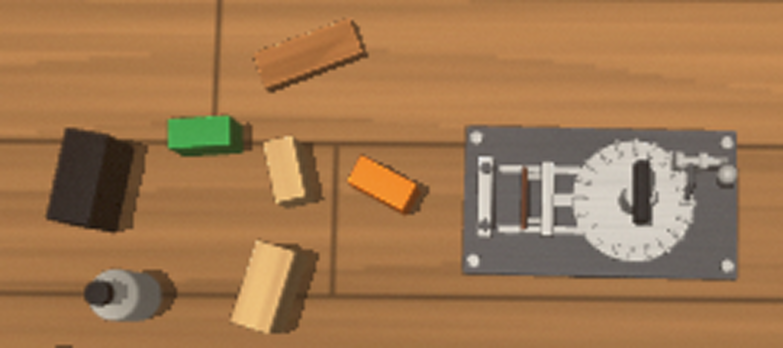

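View pics/crop_scene.png

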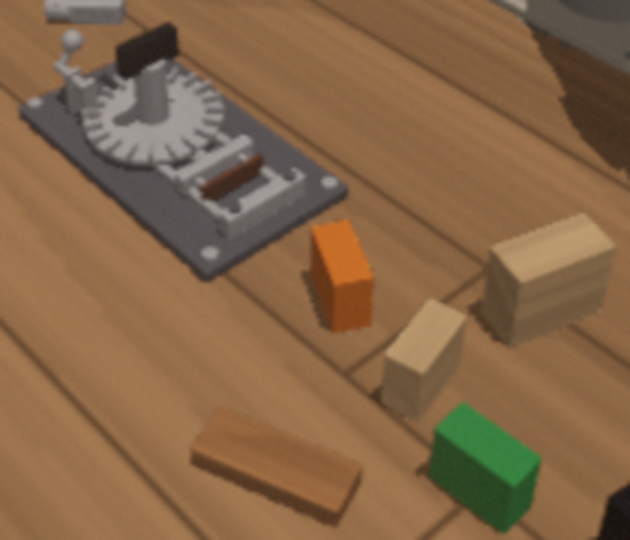

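```bash
python3 - <<'E'
from h import *
for t in ['top0','scene0']:
    f=load(t); W=cloud(f); col=f['color'].astype(int)
    near=(abs(W[...,0]-.54)<.2)&(abs(W[...,1]+.08)<.25)
    tab=near&(col[...,2]-col[...,0]>50)&(abs(W[...,2])<.012)
    A=np.c_[W[tab][:,:2],np.ones(tab.sum())]; p=np.linalg.lstsq(A,W[tab][:,2],rcond=None)[0]
    H=W[...,2]-(W[...,:2]@p[:2]+p[2])
    plate=near&(col[...,2]-col[...,0]<25)&(H>.005)
    n,l,s,_=cv2.connectedComponentsWithStats(plate.astype(np.uint8)); k=1+np.argmax(s[1:,4]); plate=l==k
    q=plate&(abs(H-.015)<.006)
    r=cv2.minAreaRect((W[q][:,:2]*1000).astype(np.float32)); print(t,'table',p, 'plate',r,'z',np.median(W[q][:,2]),q.sum())
    print(cv2.boxPoints(r).round(1).tolist())
    bar=near&(H>.112)&(H<.13); print(bar.sum(), W[bar].mean(0), cv2.minAreaRect((W[bar][:,:2]*1000).astype(np.float32)))
    kx=W[bar].mean(0)
    ball=near&(W[...,1]<-.2)&(H>.07)&(H<.1); print('ball',ball.sum(),W[ball].mean(0) if ball.any() else 0)
    ring=near&(np.linalg.norm(W[...,:2]-kx[:2],axis=-1)<.085)&(H>.026)&(H<.046)&(W[...,1]<kx[1]+.06)
    print('ring',cv2.minEnclosingCircle((W[ring&(H<.04)][:,:2]*1000).astype(np.float32)))
    jw=near&(H>.03)&(H<.046)&(W[...,1]>kx[1]+.07); 
    for lo in []: pass
    # brown pad
    pad=near&(H>.03)&(H<.045)&(col[...,2]-col[...,0]>20)
    print('pad',pad.sum(),cv2.minAreaRect((W[pad][:,:2]*1000).astype(np.float32)) if pad.any() else 0)
    fe=near&(H>.034)&(H<.046)&(W[...,1]>kx[1]+.135)
    print('fence',fe.sum(),cv2.minAreaRect((W[fe][:,:2]*1000).astype(np.float32)) if fe.any() else 0)
    # table z near blank, blank
    print('blanktop',)
    m=(abs(W[...,2]-.06)<.008)&(np.linalg.norm(W[...,:2]-[.565,.237],axis=-1)<.05)&(col[...,2]>130)
    print(cv2.minAreaRect((W[m][:,:2]*1000).astype(np.float32)),np.median(W[m][:,2]),m.sum())
E
```

```text
top0 table [-0.0009812   0.00119396 -0.00044287] plate ((535.8780517578125, -113.75498962402344), (306.866943359375, 168.73541259765625), 89.12277221679688) z 0.01397015966808339 2749
[[449.20001220703125, -265.8999938964844], [617.9000244140625, -268.5], [622.5999755859375, 38.400001525878906], [453.8999938964844, 41.0]]
110 [ 0.53509071 -0.14810882  0.12228103] ((535.4481201171875, -147.5789337158203), (14.31989860534668, 63.09521484375), 89.23699188232422)
ball 40 [ 0.5589424  -0.24242081  0.08614787]
ring ((533.7598266601562, -156.48040771484375), 76.24463653564453)
pad 51 ((537.179931640625, 51.18724060058594), (67.96946716308594, 161.99920654296875), 0.4280329942703247)
fence 142 ((536.88916015625, 84.50289916992188), (88.32486724853516, 151.18600463867188), 0.5601239800453186)
blanktop
((564.3709106445312, 237.48562622070312), (70.77849578857422, 34.358028411865234), 13.916746139526367) 0.05913704197294207 231
scene0 table [ 0.00040583 -0.00086356  0.00044411] plate ((539.3571166992188, -112.68116760253906), (306.8044738769531, 170.71835327148438), 88.84867095947266) z 0.01569348351834456 1993
[[450.8999938964844, -264.29998779296875], [621.5999755859375, -267.79998779296875], [627.7999877929688, 39.0], [457.1000061035156, 42.400001525878906]]
142 [ 0.53969663 -0.14732581  0.1212408 ] ((538.1654663085938, -148.70799255371094), (17.03089141845703, 64.60680389404297), 87.77838897705078)
ball 46 [ 0.56448647 -0.24204035  0.08430894]
ring ((540.9532470703125, -157.02655029296875), 76.00018310546875)
pad 166 ((541.9998779296875, -9.30224609375), (345.0330505371094, 69.91460418701172), 75.03152465820312)
fence 249 ((538.6875610351562, 85.24026489257812), (89.81076049804688, 160.322998046875), 1.874032735824585)
blanktop
((565.4088745117188, 235.5562744140625), (70.31529235839844, 34.12506103515625), 14.699323654174805) 0.05998710865156727 366
```

```bash
cat >> h.py <<'E'
from scipy.spatial.transform import Rotation as Ro
def st():
    s=bot.read_state(); R=Ro.from_quat(s['eef_rot']).as_matrix()
    zt=R[:,2]; print('t',round(s['time_s'],2),'tcp',s['tcp_pos'].round(4),'xt',R[:,0].round(3),'zyaw',round(np.degrees(np.arctan2(zt[1],zt[0])),1),'q',s['qpos'].round(2),'F',s['wrist_force'].round(1),'T',s['wrist_torque'].round(2),'op',round(s['opening'],4)); return s
E
python3 -c "
from h import *
st()"
```

```text
t 0.15 tcp [0.2847 0.5838 0.2048] xt [-0.001 -0.001 -1.   ] zyaw 64.0 q [-1.18  0.63  0.04  1.52 -0.03  1.   -0.02] F [-0.9 -0.9 -0.1] T [ 0.02  0.01 -0.03] op 0.0938
```

Call:
carry_out --increments '[{"dx": 0.0, "dy": 0, "dz": 0.04, "grip": 1}, {"dx": 0.015, "dy": -0.03, "dz": 0.02, "grip": 1}, {"dx": 0.015, "dy": -0.038, "grip": 1}, {"dx": 0.015, "dy": -0.038, "grip": 1}, {"dx": 0.015, "dy": -0.038, "grip": 1}, {"dx": 0.015, "dy": -0.038, "grip": 1}, {"dx": 0.015, "dy": -0.038, "grip": 1}, {"dx": 0.015, "dy": -0.038, "grip": 1}, {"dx": 0.015, "dy": -0.038, "grip": 1}, {"dx": 0.015, "dy": -0.038, "grip": 1}]'

```text
schema error: expected keys dx, dy, dz, rx, ry, rz, grip
```

Call:
carry_out --increments '[{"dx": 0, "dy": 0, "dz": 0.04, "rx": 0, "ry": 0, "rz": -7, "grip": 1}, {"dx": 0.015, "dy": -0.03, "dz": 0.02, "rx": 0, "ry": 0, "rz": -7, "grip": 1}, {"dx": 0.015, "dy": -0.038, "dz": 0, "rx": 0, "ry": 0, "rz": -7, "grip": 1}, {"dx": 0.015, "dy": -0.038, "dz": 0, "rx": 0, "ry": 0, "rz": -7, "grip": 1}, {"dx": 0.015, "dy": -0.038, "dz": 0, "rx": 0, "ry": 0, "rz": -7, "grip": 1}, {"dx": 0.015, "dy": -0.038, "dz": 0, "rx": 0, "ry": 0, "rz": -7, "grip": 1}, {"dx": 0.015, "dy": -0.038, "dz": 0, "rx": 0, "ry": 0, "rz": -7, "grip": 1}, {"dx": 0.015, "dy": -0.038, "dz": 0, "rx": 0, "ry": 0, "rz": -7, "grip": 1}, {"dx": 0.015, "dy": -0.038, "dz": 0, "rx": 0, "ry": 0, "rz": -7, "grip": 1}, {"dx": 0.015, "dy": -0.038, "dz": 0, "rx": 0, "ry": 0, "rz": -7, "grip": 1}]'

```text
time_s: 0.98
tcp_pos: [0.4123, 0.2482, 0.2631]
eef_rot: [0.049, 0.707, -0.041, 0.704]
wrist_force: [1.3, 0.5, 0.6]
opening: 0.0305
```

Call:
carry_out --increments '[{"dx": 0.012, "dy": -0.038, "dz": 0.01, "rx": 0, "ry": 0, "rz": -7, "grip": 1}, {"dx": 0.012, "dy": -0.038, "dz": 0.01, "rx": 0, "ry": 0, "rz": -7, "grip": 1}, {"dx": 0.012, "dy": -0.038, "dz": 0.01, "rx": 0, "ry": 0, "rz": -7, "grip": 1}, {"dx": 0.012, "dy": -0.038, "dz": 0.01, "rx": 0, "ry": 0, "rz": -7, "grip": 1}, {"dx": 0.005, "dy": -0.038, "dz": 0.01, "rx": 0, "ry": 0, "rz": -7, "grip": 1}, {"dx": 0.005, "dy": -0.038, "dz": 0.01, "rx": 0, "ry": 0, "rz": -7, "grip": 1}, {"dx": 0.005, "dy": -0.038, "dz": 0, "rx": 0, "ry": 0, "rz": -7, "grip": 1}, {"dx": 0.005, "dy": -0.038, "dz": 0, "rx": 0, "ry": 0, "rz": -7, "grip": 1}, {"dx": 0, "dy": -0.038, "dz": 0, "rx": 0, "ry": 0, "rz": -7, "grip": 1}, {"dx": 0, "dy": -0.03, "dz": 0, "rx": 0, "ry": 0, "rz": -7, "grip": 1}]'

```text
time_s: 1.82
tcp_pos: [0.4795, -0.1399, 0.3256]
eef_rot: [0.455, 0.543, -0.445, 0.548]
wrist_force: [0.0, -0.1, -0.6]
opening: 0.0002
```

```bash
python3 -c "
from h import *
st(); f=grab('wrist','w1')"
```

```text
t 1.82 tcp [ 0.4795 -0.1399  0.3256] xt [ 0.014  0.008 -1.   ] zyaw -79.0 q [-0.36  0.37  0.85  1.78 -0.32  1.13 -0.79] F [ 0.  -0.1 -0.6] T [-0.03  0.1  -0.02] op 0.0002
```

View pics/w1.png

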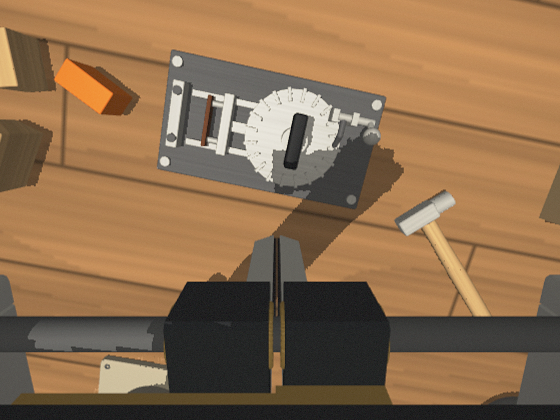

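```bash
cat >> h.py <<'E'
def plate(f):
    W=cloud(f); col=f['color'].astype(int)
    near=(abs(W[...,0]-.54)<.2)&(abs(W[...,1]+.08)<.25)
    q=near&(col[...,2]-col[...,0]<25)&(abs(W[...,2]-.015)<.007)
    q=cv2.morphologyEx(q.astype(np.uint8),cv2.MORPH_OPEN,np.ones((3,3)))
    n,l,s,_=cv2.connectedComponentsWithStats(q); q=l==1+np.argmax(s[1:,4])
    return W,cv2.minAreaRect((W[q][:,:2]*1000).astype(np.float32)),np.median(W[q][:,2])
E
python3 - <<'E'
from h import *
f=load('w1'); W,r,z=plate(f); print(r,z); print(cv2.boxPoints(r).tolist())
near=(abs(W[...,0]-.54)<.2)&(abs(W[...,1]+.08)<.25)
b=near&(W[...,2]>.115)&(W[...,2]<.13); print(b.sum(),cv2.minAreaRect((W[b][:,:2]*1000).astype(np.float32)),W[b][:,2].mean())
b=near&(W[...,2]>.065)&(W[...,2]<.1)&(W[...,1]<-.22); print('ball',b.sum(),W[b].mean(0),W[b][:,2].max())
o=np.array([.537,-.148]); yaw=-.016
C=(W[...,:2]-o)@np.array([[np.cos(yaw),-np.sin(yaw)],[np.sin(yaw),np.cos(yaw)]])
# profile along y at |x|<0.01, z vs y
for xc in (-.02,0.008,.02):
  m=near&(abs(C[...,0]-xc)<.004)&(C[...,1]>.06)&(C[...,1]<.2)
  i=np.argsort(C[m][:,1]); a=np.c_[C[m][:,1]*1000,W[m][:,2]*1000,f['color'][m][:,2],f['color'][m][:,0]][i]
  print(xc); print(' '.join(f'{p[0]:.0f}:{p[1]:.0f}'+('B' if p[2]-p[3]>25 else '') for p in a[::2]))
c=f['color'][40:220,150:400]; cv2.imwrite('pics/crop_w1.png',cv2.resize(c,None,fx=3.2,fy=3.2,interpolation=cv2.INTER_CUBIC))
E
```

```text
((536.388916015625, -113.98039245605469), (309.3141174316406, 168.68582153320312), 89.26851654052734) 0.013793722440566534
[[450.0784606933594, -267.548095703125], [618.7505493164062, -269.70159912109375], [622.6993408203125, 39.587310791015625], [454.02728271484375, 41.740814208984375]]
786 ((536.986328125, -148.89842224121094), (16.03192901611328, 63.832706451416016), 89.19440460205078) 0.12236558711506715
ball 266 [ 0.56104487 -0.2423339   0.08523981] 0.09225994614125993
-0.02
60:29 60:29 61:38 61:38 62:38 63:37 64:36 64:37 64:37 67:14 67:14 68:14 68:15 69:13 69:13 70:13 70:14 71:13 71:14 72:14 73:15 73:15 74:14 74:14 75:13 75:14 75:14 76:12 76:14 77:13 77:13 78:14 79:15 79:15 80:13 81:15 81:13 82:13 82:12 83:14 83:16 84:14 84:14 85:13 86:13 86:14 87:15 87:13 88:15 88:22 88:19 88:27 88:38 88:30 88:34 88:14 88:39 89:37 90:37 90:37 91:38 91:37 92:38 92:38 93:37 93:38 94:38 94:38 94:37 95:36 95:38 95:39 96:38 96:38 97:38 97:38 98:38 98:37 99:37 99:39 100:37 100:38 100:39 101:37 102:38 104:29 105:29 106:28 107:13 107:32 108:30 108:15 108:15 109:29 109:15 110:14 110:13 111:14 111:14 11
[... 4214 characters left out ...]
4 148:13 148:14 149:14 150:12 150:14 151:15 151:13 151:13 152:15 152:14 153:14 154:13 154:14 154:13 155:14 155:15 156:13 156:14 156:15 156:14 156:19 157:33 157:30 157:31 157:25 157:35 157:33 157:38 157:18 157:16 157:34 157:39 157:14 157:39 157:36 158:40 158:39 158:37 158:39 159:40 159:39 160:39 160:39 161:38 161:38 162:39 162:38 163:40 163:38 164:38 164:38 164:40 165:39 165:38 166:39 166:39 167:38 167:39 168:38 168:38 168:40 168:40 169:39 169:40 170:39 170:39 171:38 172:39 172:38 180:16 181:14 181:14 182:15 182:14 183:14 183:15 184:14 184:15 185:15 185:15 186:11 187:15 187:12 187:13 189:11B 193:-0B 194:-1B 194:-0B 195:-1B 196:-3B 196:-1B 197:-2B 197:0B 197:-0B 198:-2B 199:-1B 199:-2B 200:-2B
```

View pics/crop_w1.png

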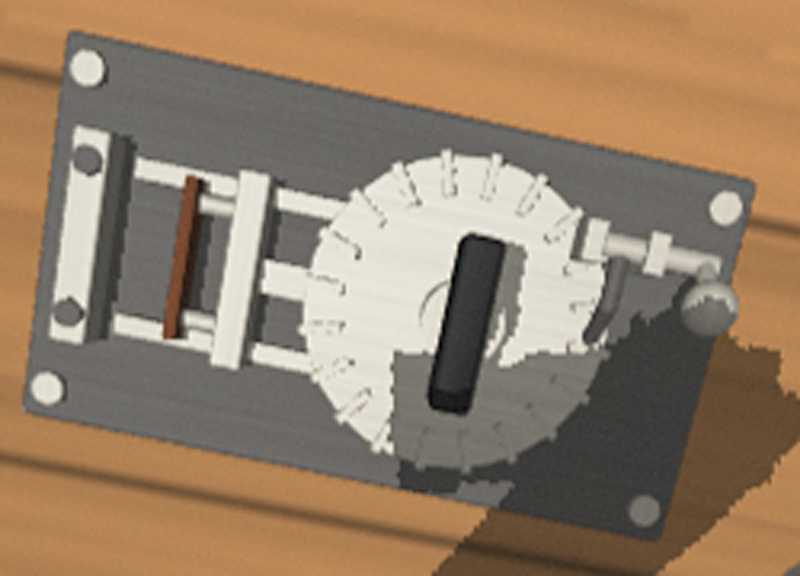

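Clamp at about (0.537,-0.148), yaw about -0.8°. Pad face y≈124.5 mm, so the knob is at about 0; fence face ≈157 mm. Ball at (0.561,-0.2425,0.081). Next: pawl.

Call:
carry_out --increments '[{"dx": 0.012, "dy": -0.035, "dz": -0.01, "rx": 0, "ry": 0, "rz": -6, "grip": 1}, {"dx": 0.012, "dy": -0.035, "dz": -0.01, "rx": 0, "ry": 0, "rz": -5, "grip": 1}, {"dx": 0.012, "dy": -0.035, "dz": -0.01, "rx": 0, "ry": 0, "rz": 0, "grip": 1}, {"dx": 0.003, "dy": 0, "dz": -0.04, "rx": 0, "ry": 0.8, "rz": 0, "grip": 1}, {"dx": 0, "dy": 0, "dz": -0.04, "rx": 0, "ry": 0, "rz": 0, "grip": 1}, {"dx": 0, "dy": 0, "dz": -0.04, "rx": 0, "ry": 0, "rz": 0, "grip": 1}, {"dx": 0, "dy": 0, "dz": -0.04, "rx": 0, "ry": 0, "rz": 0, "grip": 1}]'

```text
time_s: 2.45
tcp_pos: [0.5222, -0.2584, 0.1376]
eef_rot: [0.508, 0.487, -0.503, 0.501]
wrist_force: [0.6, 0.3, -0.6]
opening: 0.0005
```

```bash
python3 -c "
from h import *
st()"
```

```text
t 2.45 tcp [ 0.5222 -0.2584  0.1376] xt [ 0.019 -0.01  -1.   ] zyaw -91.3 q [-0.02  0.71  0.71  1.81 -0.62  0.83 -0.6 ] F [ 0.6  0.3 -0.6] T [ 0.07  0.15 -0.04] op 0.0005
```

Call:
carry_out --increments '[{"dx": 0, "dy": 0.01, "dz": -0.03, "rx": 0.6, "ry": 1.1, "rz": 0, "grip": 1}, {"dx": 0, "dy": 0.003, "dz": -0.028, "rx": 0, "ry": 0, "rz": 0, "grip": 1}, {"dx": 0, "dy": 0, "dz": 0, "rx": 0, "ry": 0, "rz": 0, "grip": 1}]'

```text
time_s: 2.7
tcp_pos: [0.5166, -0.241, 0.0688]
eef_rot: [-0.504, -0.5, 0.507, -0.489]
wrist_force: [-0.8, 0.4, -0.4]
opening: 0.0004
```

```bash
python3 -c "
from h import *
st(); f=grab('scene','s2'); c=f['color'][150:270,180:330]; cv2.imwrite('pics/s2c.png',cv2.resize(c,None,fx=4,fy=4))"
```

```text
t 2.7 tcp [ 0.5166 -0.241   0.0688] xt [-0.015  0.008 -1.   ] zyaw -91.3 q [ 0.01  0.8   0.63  1.86 -0.69  0.73 -0.56] F [-0.8  0.4 -0.4] T [ 0.05  0.14 -0.02] op 0.0004
```

View pics/s2c.png

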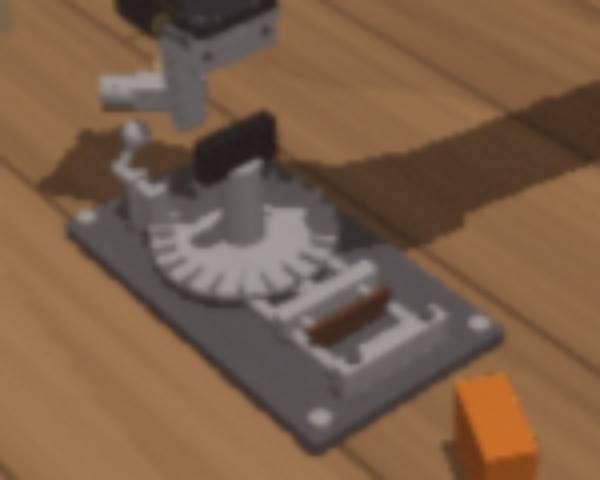

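Call:
carry_out --increments '[{"dx": 0.008, "dy": -0.002, "dz": 0.004, "rx": -0.3, "ry": -0.6, "rz": 0, "grip": 1}, {"dx": 0.008, "dy": -0.002, "dz": 0.003, "rx": 0, "ry": 0, "rz": 0, "grip": 1}, {"dx": 0.008, "dy": 0, "dz": 0, "rx": 0, "ry": 0, "rz": 0, "grip": 1}, {"dx": 0.008, "dy": 0, "dz": 0, "rx": 0, "ry": 0, "rz": 0, "grip": 1}, {"dx": 0.008, "dy": 0, "dz": 0, "rx": 0, "ry": 0, "rz": 0, "grip": 1}, {"dx": 0.008, "dy": 0, "dz": 0, "rx": 0, "ry": 0, "rz": 0, "grip": 1}, {"dx": 0.004, "dy": 0, "dz": 0, "rx": 0, "ry": 0, "rz": 0, "grip": 1}, {"dx": 0, "dy": 0, "dz": 0, "rx": 0, "ry": 0, "rz": 0, "grip": 1}]'

```text
time_s: 3.42
tcp_pos: [0.5716, -0.2506, 0.0974]
eef_rot: [0.506, 0.494, -0.505, 0.495]
wrist_force: [0.2, 0.4, -0.2]
opening: -0.0
```

```bash
python3 -c "
from h import *
st(); f=grab('scene','s3'); c=f['color'][150:270,180:330]; cv2.imwrite('pics/s3c.png',cv2.resize(c,None,fx=4,fy=4))"
```

```text
t 3.42 tcp [ 0.5716 -0.2506  0.0974] xt [ 0.002 -0.    -1.   ] zyaw -91.3 q [-0.02  0.82  0.67  1.71 -0.65  0.85 -0.65] F [ 0.2  0.4 -0.2] T [0.06 0.2  0.01] op -0.0
```

View pics/s3c.png

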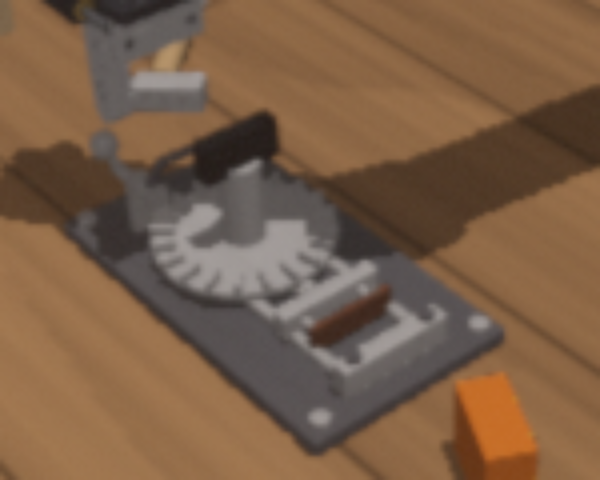

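Call:
carry_out --increments '[{"dx": 0, "dy": 0, "dz": 0.04, "rx": 0, "ry": 0, "rz": 0, "grip": 0}, {"dx": 0, "dy": 0, "dz": 0.03, "rx": 0, "ry": 0, "rz": 0, "grip": 0}, {"dx": -0.011, "dy": 0.03, "dz": 0, "rx": 0, "ry": 0, "rz": 0, "grip": 0}, {"dx": -0.011, "dy": 0.03, "dz": 0, "rx": 0, "ry": 0, "rz": 0, "grip": 0}, {"dx": -0.009, "dy": 0.025, "dz": 0, "rx": 0, "ry": 0, "rz": 0, "grip": 0}, {"dx": 0, "dy": 0, "dz": 0, "rx": 0, "ry": 0, "rz": 0, "grip": 0}, {"dx": 0, "dy": 0, "dz": 0, "rx": 0, "ry": 0, "rz": 0, "grip": 0}]'

```text
time_s: 4.05
tcp_pos: [0.5408, -0.166, 0.173]
eef_rot: [0.507, 0.49, -0.505, 0.497]
wrist_force: [-0.5, -0.8, 0.4]
opening: 0.0439
```

```bash
python3 -c "
from h import *
st(); f=grab('wrist','w4')
W=cloud(f)
near=(abs(W[...,0]-.54)<.06)&(abs(W[...,1]+.148)<.06)
b=near&(W[...,2]>.112)&(W[...,2]<.13)&(f['color'].max(-1)<60); print(b.sum(),cv2.minAreaRect((W[b][:,:2]*1000).astype(np.float32)),W[b][:,2].mean())
"
```

```text
t 4.05 tcp [ 0.5408 -0.166   0.173 ] xt [ 0.009 -0.005 -1.   ] zyaw -91.5 q [-0.23  0.66  0.77  1.82 -0.58  0.89 -0.79] F [-0.5 -0.8  0.4] T [-0.02  0.14  0.01] op 0.0439
1811 ((537.416015625, -149.0918731689453), (15.946249008178711, 63.66896057128906), 87.3450927734375) 0.12240599301037162
```

View pics/w4.png

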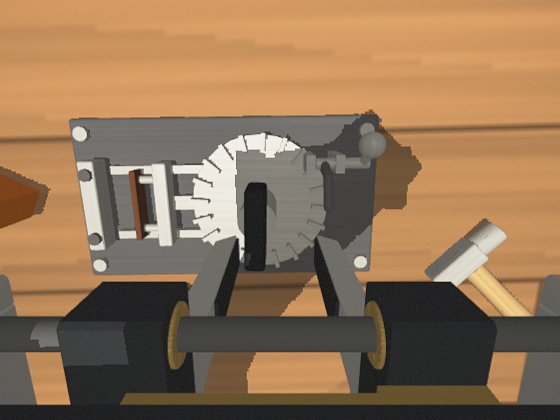

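Call:
carry_out --increments '[{"dx": -0.0035, "dy": 0.016, "dz": -0.01, "rx": 0.2, "ry": 0.4, "rz": 0, "grip": 0}, {"dx": 0, "dy": 0.001, "dz": -0.03, "rx": 0, "ry": 0, "rz": 0, "grip": 0}, {"dx": 0, "dy": 0, "dz": -0.02, "rx": 0, "ry": 0, "rz": 0, "grip": 0}, {"dx": 0, "dy": 0, "dz": 0, "rx": 0, "ry": 0, "rz": 0, "grip": 0}]'

```text
time_s: 4.43
tcp_pos: [0.539, -0.1488, 0.1107]
eef_rot: [0.508, 0.491, -0.506, 0.495]
wrist_force: [0.1, 0.1, 0.5]
opening: 0.0473
```

```bash
python3 -c "
from h import *
st()"
```

```text
t 4.43 tcp [ 0.539  -0.1488  0.1107] xt [ 0.006 -0.002 -1.   ] zyaw -91.6 q [-0.21  0.73  0.69  1.88 -0.66  0.77 -0.75] F [0.1 0.1 0.5] T [ 0.01  0.16 -0.07] op 0.0473
```

Call:
carry_out --increments '[{"dx": -0.001, "dy": 0, "dz": -0.012, "rx": 0, "ry": 0.3, "rz": 0, "grip": 0}, {"dx": 0, "dy": 0, "dz": 0, "rx": 0, "ry": 0, "rz": 0, "grip": 1}, {"dx": 0, "dy": 0, "dz": 0, "rx": 0, "ry": 0, "rz": 0, "grip": 1}, {"dx": 0, "dy": 0, "dz": 0, "rx": 0, "ry": 0, "rz": 0, "grip": 1}, {"dx": 0, "dy": 0, "dz": 0, "rx": 0, "ry": 0, "rz": 0, "grip": 1}, {"dx": 0, "dy": 0, "dz": 0, "rx": 0, "ry": 0, "rz": 0, "grip": 1}]' --force 30

```text
time_s: 4.93
tcp_pos: [0.5385, -0.1506, 0.0982]
eef_rot: [-0.507, -0.492, 0.509, -0.493]
wrist_force: [0.9, -0.3, -1.0]
opening: 0.0172
```

```bash
python3 -c "
from h import *
st()"
```

```text
t 4.93 tcp [ 0.5385 -0.1506  0.0982] xt [-0.    -0.003 -1.   ] zyaw -91.8 q [-0.2   0.75  0.68  1.89 -0.67  0.75 -0.74] F [ 0.9 -0.3 -1. ] T [ 0.41  0.17 -0.03] op 0.0172
```

Call:
carry_out --increments '[{"dx": 0, "dy": 0, "dz": 0, "rx": 0, "ry": 0, "rz": 0, "grip": 1}, {"dx": 0, "dy": 0, "dz": 0, "rx": 0, "ry": 0, "rz": 3, "grip": 1}, {"dx": 0, "dy": 0, "dz": 0, "rx": 0, "ry": 0, "rz": 5, "grip": 1}, {"dx": 0, "dy": 0, "dz": 0, "rx": 0, "ry": 0, "rz": 6, "grip": 1}, {"dx": 0, "dy": 0, "dz": 0, "rx": 0, "ry": 0, "rz": 6, "grip": 1}, {"dx": 0, "dy": 0, "dz": 0, "rx": 0, "ry": 0, "rz": 6, "grip": 1}, {"dx": 0, "dy": 0, "dz": 0, "rx": 0, "ry": 0, "rz": 6, "grip": 1}]'

```text
time_s: 5.52
tcp_pos: [0.5382, -0.1489, 0.0982]
eef_rot: [0.344, 0.616, -0.346, 0.618]
wrist_force: [-0.4, 0.3, -5.1]
opening: 0.0156
```

```bash
python3 -c "
from h import *
st()"
```

```text
t 5.52 tcp [ 0.5382 -0.1489  0.0982] xt [ 0.001 -0.003 -1.   ] zyaw -58.4 q [-0.11  0.7   0.52  1.89 -0.52  0.69 -0.3 ] F [-0.4  0.3 -5.1] T [ 0.07  0.1  -0.06] op 0.0156
```

Call:
carry_out --increments '[{"dx": 0, "dy": 0, "dz": 0, "rx": 0, "ry": 0, "rz": 6, "grip": 1}, {"dx": 0, "dy": 0, "dz": 0, "rx": 0, "ry": 0, "rz": 6, "grip": 1}, {"dx": 0, "dy": 0, "dz": 0, "rx": 0, "ry": 0, "rz": 6, "grip": 1}, {"dx": 0, "dy": 0, "dz": 0, "rx": 0, "ry": 0, "rz": 6, "grip": 1}, {"dx": 0, "dy": 0, "dz": 0, "rx": 0, "ry": 0, "rz": 6, "grip": 1}, {"dx": 0, "dy": 0, "dz": 0, "rx": 0, "ry": 0, "rz": 5, "grip": 1}, {"dx": 0, "dy": 0, "dz": 0, "rx": 0, "ry": 0, "rz": 0, "grip": 1}, {"dx": 0, "dy": 0, "dz": 0, "rx": 0, "ry": 0, "rz": 0, "grip": 1}]'

```text
time_s: 6.18
tcp_pos: [0.5372, -0.1479, 0.0982]
eef_rot: [0.133, 0.694, -0.133, 0.695]
wrist_force: [1.4, 0.3, -3.8]
opening: 0.0158
```

```bash
python3 -c "
from h import *
st()
f=grab('scene','s5'); c=f['color'][150:270,180:330]; cv2.imwrite('pics/s5c.png',cv2.resize(c,None,fx=4,fy=4))"
```

```text
t 6.18 tcp [ 0.5372 -0.1479  0.0982] xt [ 0.002 -0.001 -1.   ] zyaw -21.6 q [ 0.    0.67  0.34  1.89 -0.35  0.64  0.17] F [ 1.4  0.3 -3.8] T [ 0.08 -0.06  0.05] op 0.0158
```

View pics/s5c.png

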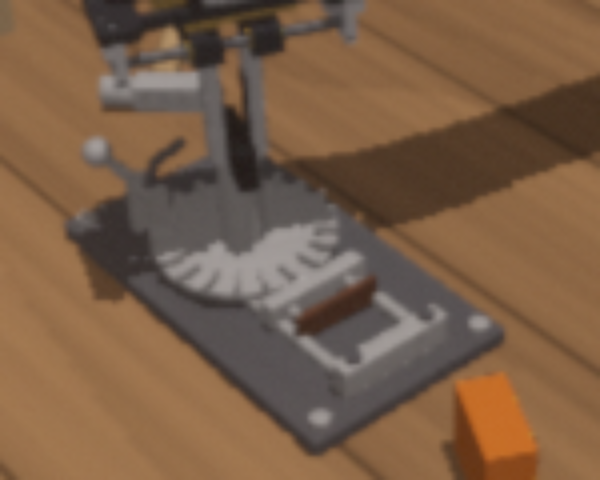

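Call:
carry_out --increments '[{"dx": 0, "dy": 0, "dz": 0, "rx": 0, "ry": 0, "rz": 0, "grip": 0}, {"dx": 0, "dy": 0, "dz": 0, "rx": 0, "ry": 0, "rz": 0, "grip": 0}, {"dx": 0, "dy": 0, "dz": 0, "rx": 0, "ry": 0, "rz": 0, "grip": 0}, {"dx": 0, "dy": 0, "dz": 0.03, "rx": 0, "ry": 0, "rz": 0, "grip": 0}, {"dx": 0, "dy": 0, "dz": 0.04, "rx": 0, "ry": 0, "rz": 0, "grip": 0}, {"dx": 0.003, "dy": 0.035, "dz": 0.015, "rx": 0, "ry": 0, "rz": 4, "grip": -1}, {"dx": 0.003, "dy": 0.038, "dz": 0, "rx": 0, "ry": 0, "rz": 4, "grip": -1}, {"dx": 0.003, "dy": 0.038, "dz": 0, "rx": 0, "ry": 0, "rz": 4, "grip": -1}, {"dx": 0.003, "dy": 0.038, "dz": 0, "rx": 0, "ry": 0, "rz": 4, "grip": -1}, {"dx": 0.003, "dy": 0.038, "dz": 0, "rx": 0, "ry": 0, "rz": 4, "grip": -1}]'

```text
time_s: 7.07
tcp_pos: [0.553, 0.0302, 0.1918]
eef_rot: [0.013, 0.702, -0.021, 0.712]
wrist_force: [0.4, -0.1, -0.4]
opening: 0.0772
```

Call:
carry_out --increments '[{"dx": 0.003, "dy": 0.038, "dz": 0, "rx": 0, "ry": 0, "rz": 4, "grip": -1}, {"dx": 0.003, "dy": 0.038, "dz": 0, "rx": 0, "ry": 0, "rz": 4, "grip": -1}, {"dx": 0.003, "dy": 0.038, "dz": 0, "rx": 0, "ry": 0, "rz": 4, "grip": -1}, {"dx": 0.003, "dy": 0.025, "dz": 0, "rx": 0, "ry": 0, "rz": 3, "grip": -1}, {"dx": 0, "dy": 0.0, "dz": 0, "rx": 0, "ry": 0, "rz": 0, "grip": -1}, {"dx": 0, "dy": 0.0, "dz": 0, "rx": 0, "ry": 0, "rz": 0, "grip": -1}]'

```text
time_s: 7.57
tcp_pos: [0.5648, 0.1881, 0.1945]
eef_rot: [-0.086, 0.694, 0.084, 0.71]
wrist_force: [-0.3, -1.2, -0.4]
opening: 0.0942
```

```bash
python3 -c "
from h import *
st()
f=grab('wrist','w6'); W=cloud(f); col=f['color'].astype(int)
m=(abs(W[...,2]-.06)<.006)&(np.linalg.norm(W[...,:2]-[.565,.237],axis=-1)<.05)&(col[...,2]>130)
print(cv2.minAreaRect((W[m][:,:2]*1000).astype(np.float32)),np.median(W[m][:,2]),m.sum())
f=grab('top','t6'); W,r,z=plate(f)
"
```

```text
t 7.57 tcp [0.5648 0.1881 0.1945] xt [ 0.021 -0.    -1.   ] zyaw 13.7 q [-0.53  0.56  0.25  1.71 -0.16  0.87  0.02] F [-0.3 -1.2 -0.4] T [-0.07  0.05  0.03] op 0.0942
((565.3211059570312, 237.793212890625), (70.02326965332031, 32.979156494140625), 13.61056137084961) 0.05870762279302194 2645
```

View pics/w6.png

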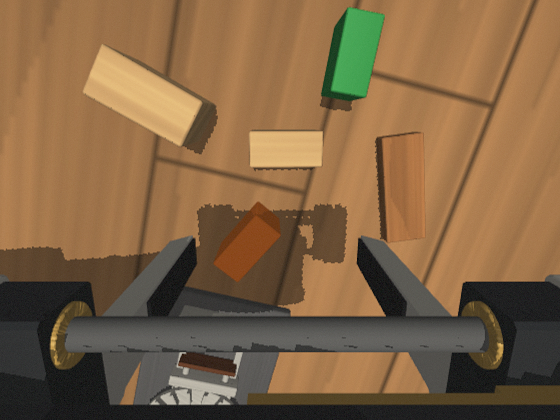

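View pics/t6.png

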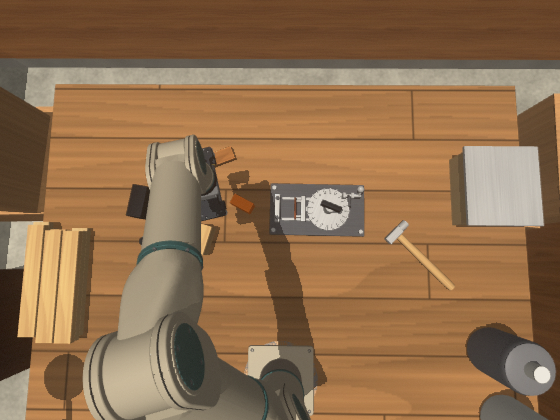

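Call:
carry_out --increments '[{"dx": 0, "dy": 0.025, "dz": 0, "rx": 0, "ry": 0.6, "rz": 0.5, "grip": -1}, {"dx": 0, "dy": 0.02, "dz": -0.02, "rx": 0, "ry": 0.3, "rz": 0, "grip": -1}, {"dx": 0, "dy": 0.003, "dz": -0.035, "rx": 0, "ry": 0, "rz": 0, "grip": -1}, {"dx": 0, "dy": 0, "dz": -0.03, "rx": 0, "ry": 0, "rz": 0, "grip": -1}, {"dx": 0, "dy": 0, "dz": 0, "rx": 0, "ry": 0, "rz": 0, "grip": -1}]'

```text
time_s: 8.08
tcp_pos: [0.5693, 0.2249, 0.1109]
eef_rot: [-0.082, 0.698, 0.078, 0.707]
wrist_force: [-1.0, -0.6, -0.7]
opening: 0.0937
```

```bash
python3 -c "
from h import *
st()"
```

```text
t 8.08 tcp [0.5693 0.2249 0.1109] xt [ 0.013 -0.004 -1.   ] zyaw 13.0 q [-0.56  0.69  0.22  1.73 -0.2   0.73 -0.02] F [-1.  -0.6 -0.7] T [-0.09  0.09  0.04] op 0.0937
```

Call:
carry_out --increments '[{"dx": -0.004, "dy": 0.013, "dz": -0.02, "rx": 0, "ry": 0.7, "rz": 1.3, "grip": -1}, {"dx": -0.001, "dy": 0.002, "dz": -0.025, "rx": 0, "ry": 0.2, "rz": 0.2, "grip": -1}, {"dx": 0, "dy": 0.001, "dz": -0.02, "rx": 0, "ry": 0, "rz": 0, "grip": -1}, {"dx": 0, "dy": 0, "dz": -0.006, "rx": 0, "ry": 0, "rz": 0, "grip": -1}, {"dx": 0, "dy": 0, "dz": 0, "rx": 0, "ry": 0, "rz": 0, "grip": -1}]'

```text
time_s: 8.5
tcp_pos: [0.5694, 0.2307, 0.0432]
eef_rot: [-0.087, 0.702, 0.081, 0.703]
wrist_force: [0.1, -0.6, 0.8]
opening: 0.094
```

```bash
python3 -c "
from h import *
st()"
```

```text
t 8.5 tcp [0.5694 0.2307 0.0432] xt [ 0.003 -0.008 -1.   ] zyaw 13.6 q [-0.55  0.79  0.19  1.75 -0.22  0.62 -0.  ] F [ 0.1 -0.6  0.8] T [-0.04  0.04  0.03] op 0.094
```

Call:
carry_out --increments '[{"dx": -0.006, "dy": 0.009, "dz": -0.01, "rx": 0.4, "ry": 0, "rz": 0.7, "grip": -1}, {"dx": -0.002, "dy": 0.002, "dz": -0.005, "rx": 0, "ry": 0, "rz": 0, "grip": -1}, {"dx": 0, "dy": 0, "dz": 0, "rx": 0, "ry": 0, "rz": 0, "grip": -1}]'

```text
time_s: 8.75
tcp_pos: [0.5653, 0.2383, 0.0327]
eef_rot: [-0.087, 0.699, 0.085, 0.705]
wrist_force: [0.6, 0.1, -0.8]
opening: 0.094
```

```bash
python3 -c "
from h import *
st()"
```

```text
t 8.75 tcp [0.5653 0.2383 0.0327] xt [ 0.009 -0.002 -1.   ] zyaw 14.0 q [-0.56  0.81  0.18  1.77 -0.23  0.58 -0.  ] F [ 0.6  0.1 -0.8] T [-0.01  0.07 -0.01] op 0.094
```

Well placed; close and lift a little.

Call:
carry_out --increments '[{"dx": 0, "dy": 0, "dz": 0, "rx": 0, "ry": 0.4, "rz": 0, "grip": 1}, {"dx": 0, "dy": 0, "dz": 0, "rx": 0, "ry": 0, "rz": 0, "grip": 1}, {"dx": 0, "dy": 0, "dz": 0, "rx": 0, "ry": 0, "rz": 0, "grip": 1}, {"dx": 0, "dy": 0, "dz": 0, "rx": 0, "ry": 0, "rz": 0, "grip": 1}, {"dx": 0, "dy": 0, "dz": 0, "rx": 0, "ry": 0, "rz": 0, "grip": 1}, {"dx": 0, "dy": 0, "dz": 0, "rx": 0, "ry": 0, "rz": 0, "grip": 1}]' --force 20

```text
time_s: 9.25
tcp_pos: [0.5693, 0.2366, 0.0379]
eef_rot: [-0.085, 0.699, 0.084, 0.705]
wrist_force: [0.5, -0.6, -1.2]
opening: 0.07
```

```bash
python3 -c "
from h import *
st()"
```

```text
t 9.25 tcp [0.5693 0.2366 0.0379] xt [ 0.008 -0.001 -1.   ] zyaw 13.8 q [-0.55  0.8   0.18  1.75 -0.22  0.6  -0.  ] F [ 0.5 -0.6 -1.2] T [-0.03  0.07 -0.02] op 0.07
```

Call:
carry_out --increments '[{"dx": 0, "dy": 0, "dz": 0.03, "rx": 0, "ry": 0, "rz": 0, "grip": 1}, {"dx": 0, "dy": 0, "dz": 0.04, "rx": 0, "ry": 0.3, "rz": 0, "grip": 1}, {"dx": 0, "dy": 0, "dz": 0.04, "rx": 0, "ry": 0, "rz": 0, "grip": 1}, {"dx": -0.005, "dy": -0.025, "dz": 0, "rx": 0, "ry": 0, "rz": -2, "grip": 1}, {"dx": -0.005, "dy": -0.035, "dz": 0, "rx": 0, "ry": 0, "rz": -2, "grip": 1}, {"dx": -0.005, "dy": -0.035, "dz": 0, "rx": 0, "ry": 0, "rz": -2, "grip": 1}, {"dx": -0.005, "dy": -0.035, "dz": 0, "rx": 0, "ry": 0, "rz": -2, "grip": 1}, {"dx": -0.005, "dy": -0.035, "dz": 0, "rx": 0, "ry": 0, "rz": -2, "grip": 1}, {"dx": 0, "dy": -0.03, "dz": 0, "rx": 0, "ry": 0, "rz": -2, "grip": 1}, {"dx": 0, "dy": -0.0, "dz": 0, "rx": 0, "ry": 0, "rz": 0, "grip": 1}]'

```text
time_s: 10.08
tcp_pos: [0.5402, 0.0378, 0.1525]
eef_rot: [-0.01, 0.706, 0.011, 0.709]
wrist_force: [-0.1, -1.3, -0.8]
opening: 0.0698
```

```bash
python3 -c "
from h import *
st()
f=grab('wrist','w7');f=grab('scene','s7')
c=f['color'][120:300,170:400]; cv2.imwrite('pics/s7c.png',cv2.resize(c,None,fx=3,fy=3))"
```

```text
t 10.08 tcp [0.5402 0.0378 0.1525] xt [ 0.004  0.001 -1.   ] zyaw 1.7 q [-0.3   0.55  0.27  1.89 -0.22  0.72  0.12] F [-0.1 -1.3 -0.8] T [-0.07  0.07  0.01] op 0.0698
```

View pics/w7.png

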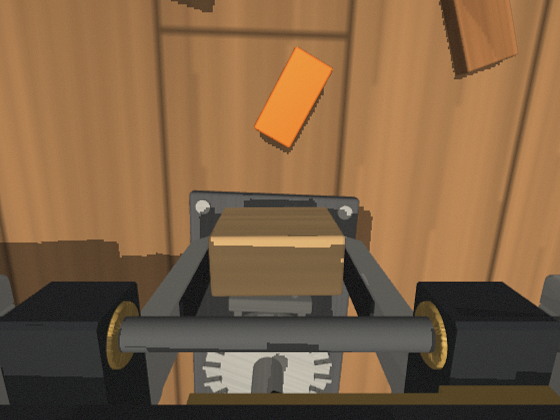

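View pics/s7c.png

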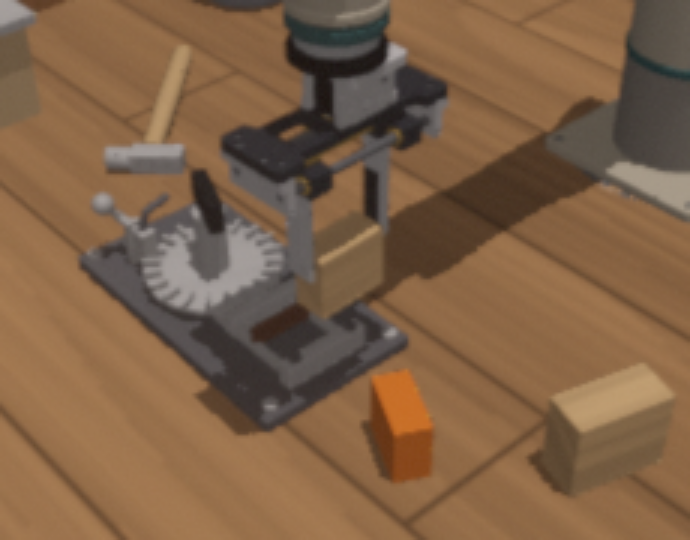

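```bash
python3 -c "
from h import *
f=load('w7');W=cloud(f)
for u in (240,280,320):
  for v in range(206,300,8): print(u,v,W[v,u].round(4))
m=(W[...,2]>.155)&(W[...,2]<.19); v,u=np.where(m); s=(u>205)&(u<350)&(v>200)&(v<300)
P=W[v[s],u[s]]; 
A=np.c_[P[:,:2],np.ones(len(P))]; print(np.linalg.lstsq(A,P[:,2],rcond=None)[0],len(P)); print(cv2.minAreaRect((P[:,:2]*1000).astype(np.float32)))
"
```

```text
240 206 [0.5053 0.0299 0.0157]
240 214 [0.5178 0.0558 0.1351]
240 222 [0.5195 0.0558 0.1516]
240 230 [0.521  0.0558 0.1657]
240 238 [0.5219 0.0545 0.1745]
240 246 [0.5219 0.0503 0.1747]
240 254 [0.5218 0.0457 0.1742]
240 262 [0.5219 0.0414 0.1745]
240 270 [0.5219 0.0371 0.1747]
240 278 [0.5219 0.0323 0.1742]
240 286 [0.5219 0.0279 0.1745]
240 294 [0.522  0.0235 0.175 ]
280 206 [0.545  0.0301 0.0118]
280 214 [0.5425 0.0564 0.1348]
280 222 [0.5423 0.0561 0.1506]
280 230 [0.5421 0.0564 0.166 ]
280 238 [0.542  0.0545 0.173 ]
280 246 [0.5421 0.0512 0.1755]
280 254 [0.5423 0.0463 0.1743]
280 262 [0.5424 0.0417 0.1738]
280 270 [0.5426 0.0371 0.1736]
280 278 [0.5427 0.0329 0.1743]
280 286 [0.5428 0.0283 0.1743]
280 294 [0.543  0.0233 0.1736]
320 206 [0.5848 0.0316 0.0133]
320 214 [0.567  0.0575 0.1363]
320 222 [0.5649 0.0574 0.1526]
320 230 [0.5633 0.0567 0.1651]
320 238 [0.5624 0.0549 0.1726]
320 246 [0.5624 0.0512 0.174 ]
320 254 [0.5628 0.0466 0.1736]
320 262 [0.5629 0.0426 0.1746]
320 270 [0.5631 0.0384 0.1752]
320 278 [0.5636 0.0332 0.1736]
320 286 [0.5638 0.0289 0.1742]
320 294 [0.5642 0.0239 0.1736]
[ 0.00219682 -0.18724947  0.17979396] 9890
((541.0869140625, 39.35936737060547), (80.21005249023438, 34.982215881347656), 1.6300737857818604)
```

Call:
carry_out --increments '[{"dx": 0, "dy": -0.03, "dz": -0.005, "rx": 0, "ry": 0, "rz": -2.5, "grip": 1}, {"dx": 0, "dy": -0.018, "dz": -0.01, "rx": 0, "ry": 0, "rz": 0, "grip": 1}, {"dx": 0, "dy": 0, "dz": -0.01, "rx": 0, "ry": 0, "rz": 0, "grip": 1}, {"dx": 0, "dy": 0, "dz": 0, "rx": 0, "ry": 0, "rz": 0, "grip": 1}]'

```text
time_s: 10.52
tcp_pos: [0.5423, 0.0043, 0.1262]
eef_rot: [0.003, 0.705, 0.005, 0.709]
wrist_force: [-0.6, 0.3, -1.2]
opening: 0.0699
```

```bash
python3 -c "
from h import *
st()
f=grab('wrist','w8');W=cloud(f);v,u=np.mgrid[:420,:560]
m=(u>205)&(u<350)&(v>200)&(v<300)&(W[...,2]>.135)
P=W[m]; print(np.median(P[:,2]), np.percentile(P[abs(P[:,2]-np.median(P[:,2]))<.003][:,1],[1,99]))
n=(abs(W[...,2]-.038)<.005)&(W[...,1]>-.05)&(W[...,1]<.05)&(v<330); print('fence?',n.sum(),np.percentile(W[n][:,1],[1,50,99]) if n.any() else '')
"
```

```text
t 10.52 tcp [0.5423 0.0043 0.1262] xt [ 0.006  0.011 -1.   ] zyaw 0.2 q [-0.22  0.59  0.25  1.91 -0.25  0.66  0.19] F [-0.6  0.3 -1.2] T [ 0.02  0.1  -0.04] op 0.0699
0.1479270557258036 [-0.01047295  0.02248431]
fence? 1841 [0.01073542 0.01865006 0.02531226]
```

View pics/w8.png

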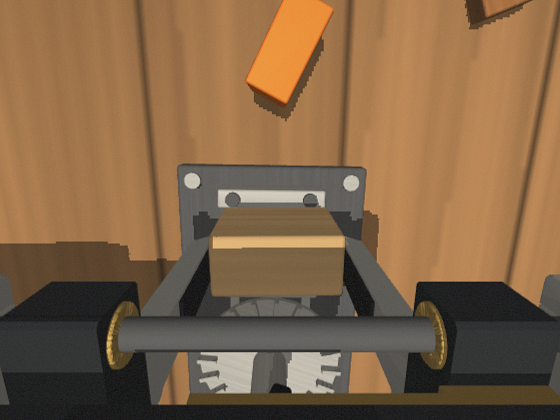

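Call:
carry_out --increments '[{"dx": -0.003, "dy": -0.018, "dz": -0.005, "rx": -0.6, "ry": 0.3, "rz": -1, "grip": 1}, {"dx": 0, "dy": -0.003, "dz": -0.005, "rx": 0, "ry": 0, "rz": 0, "grip": 1}, {"dx": 0, "dy": 0, "dz": 0, "rx": 0, "ry": 0, "rz": 0, "grip": 1}, {"dx": 0, "dy": 0, "dz": 0, "rx": 0, "ry": 0, "rz": 0, "grip": 1}]'

```text
time_s: 10.9
tcp_pos: [0.5402, -0.0126, 0.1159]
eef_rot: [0.003, 0.707, -0.002, 0.708]
wrist_force: [0.5, -0.7, -1.3]
opening: 0.0698
```

```bash
cat > chk.py <<'E'
from h import *
import sys
st()
f=grab('wrist',sys.argv[1]);W=cloud(f);v,u=np.mgrid[:420,:560]
m=(u>205)&(u<350)&(v>200)&(v<300)&(W[...,2]>.05)
P=W[m]; z=np.median(P[:,2]); print(z, np.percentile(P[abs(P[:,2]-z)<.003][:,1],[1,99]))
n=(abs(W[...,2]-.038)<.005)&(W[...,1]>-.02)&(W[...,1]<.05)&(v<330); print('fence?',n.sum(),np.percentile(W[n][:,1],[1,50,99]) if n.any() else '')
E
python3 chk.py w9
```

```text
t 10.9 tcp [ 0.5402 -0.0126  0.1159] xt [ 0.001  0.001 -1.   ] zyaw -0.4 q [-0.2   0.61  0.25  1.92 -0.24  0.64  0.2 ] F [ 0.5 -0.7 -1.3] T [-0.08  0.09 -0.01] op 0.0698
0.13740046240679668 [-0.02712185  0.00580463]
fence? 2193 [0.00937456 0.01789863 0.02524748]
```

Call:
carry_out --increments '[{"dx": -0.001, "dy": -0.004, "dz": -0.01, "rx": 0, "ry": 0, "rz": -0.4, "grip": 1}, {"dx": 0, "dy": -0.001, "dz": -0.015, "rx": 0, "ry": 0, "rz": 0, "grip": 1}, {"dx": 0, "dy": 0, "dz": -0.005, "rx": 0, "ry": 0, "rz": 0, "grip": 1}, {"dx": 0, "dy": 0, "dz": 0, "rx": 0, "ry": 0, "rz": 0, "grip": 1}]'

```text
time_s: 11.28
tcp_pos: [0.5401, -0.0165, 0.0848]
eef_rot: [0.005, 0.706, -0.004, 0.709]
wrist_force: [-1.2, 0.4, -1.0]
opening: 0.0701
```

```bash
python3 chk.py w10
```

```text
t 11.28 tcp [ 0.5401 -0.0165  0.0848] xt [ 0.004  0.002 -1.   ] zyaw -0.7 q [-0.17  0.66  0.23  1.94 -0.27  0.57  0.23] F [-1.2  0.4 -1. ] T [-0.04  0.04 -0.02] op 0.0701
0.1062513112464164 [-0.03111203  0.0019357 ]
fence? 2877 [0.0086189  0.01767286 0.02515069]
```

Call:
carry_out --increments '[{"dx": 0, "dy": 0, "dz": -0.012, "rx": 0, "ry": 0, "rz": 0, "grip": 1}, {"dx": 0, "dy": 0, "dz": -0.012, "rx": 0, "ry": 0, "rz": 0, "grip": 1}, {"dx": 0, "dy": 0, "dz": -0.004, "rx": 0, "ry": 0, "rz": 0, "grip": 1}, {"dx": 0, "dy": 0, "dz": 0, "rx": 0, "ry": 0, "rz": 0, "grip": 1}]'

```text
time_s: 11.67
tcp_pos: [0.5417, -0.0164, 0.0578]
eef_rot: [0.005, 0.704, -0.004, 0.71]
wrist_force: [0.9, 0.4, -1.1]
opening: 0.0699
```

```bash
python3 chk.py w11
```

```text
t 11.67 tcp [ 0.5417 -0.0164  0.0578] xt [ 0.008  0.003 -1.   ] zyaw -0.7 q [-0.16  0.7   0.21  1.96 -0.28  0.51  0.24] F [ 0.9  0.4 -1.1] T [-0.07  0.06 -0.  ] op 0.0699
0.07942989464298755 [-0.03100072  0.0020787 ]
fence? 4065 [0.00180322 0.01681359 0.02509819]
```

Call:
carry_out --increments '[{"dx": -0.002, "dy": 0, "dz": -0.004, "rx": 0, "ry": 0.4, "rz": 0, "grip": 1}, {"dx": 0, "dy": 0, "dz": -0.003, "rx": 0, "ry": 0, "rz": 0, "grip": 1}, {"dx": 0, "dy": 0, "dz": -0.002, "rx": 0, "ry": 0, "rz": 0, "grip": 1}]'

```text
time_s: 11.97
tcp_pos: [0.5403, -0.0161, 0.0513]
eef_rot: [0.006, 0.706, -0.003, 0.708]
wrist_force: [-6.7, 0.9, 27.7]
opening: 0.0702
```

```bash
python3 chk.py w12
```

```text
t 11.97 tcp [ 0.5403 -0.0161  0.0513] xt [ 0.002  0.003 -1.   ] zyaw -0.7 q [-0.15  0.71  0.2   1.96 -0.29  0.5   0.24] F [-6.7  0.9 27.7] T [0.03 1.69 0.15] op 0.0702
0.0735957531158309 [-0.03071427  0.00229885]
fence? 4366 [0.00187054 0.01672967 0.02514088]
```

Call:
carry_out --increments '[{"dx": 0, "dy": 0, "dz": 0.001, "rx": 0, "ry": 0, "rz": 0, "grip": 1}, {"dx": 0, "dy": 0, "dz": 0, "rx": 0, "ry": 0, "rz": 0, "grip": -1}, {"dx": 0, "dy": 0, "dz": 0, "rx": 0, "ry": 0, "rz": 0, "grip": -1}, {"dx": 0, "dy": 0, "dz": 0, "rx": 0, "ry": 0, "rz": 0, "grip": -1}, {"dx": 0, "dy": 0, "dz": 0, "rx": 0, "ry": 0, "rz": 0, "grip": -1}]'

```text
time_s: 12.43
tcp_pos: [0.5417, -0.0162, 0.0539]
eef_rot: [0.006, 0.705, -0.003, 0.709]
wrist_force: [0.2, 0.3, 0.0]
opening: 0.0922
```

```bash
python3 chk.py w13
```

```text
t 12.43 tcp [ 0.5417 -0.0162  0.0539] xt [ 0.006  0.004 -1.   ] zyaw -0.7 q [-0.15  0.71  0.2   1.96 -0.29  0.5   0.24] F [0.2 0.3 0. ] T [-0.08  0.12  0.02] op 0.0922
0.07360582164853026 [-0.03039026  0.00261439]
fence? 4210 [0.00207127 0.01674291 0.02508151]
```

View pics/w13.png

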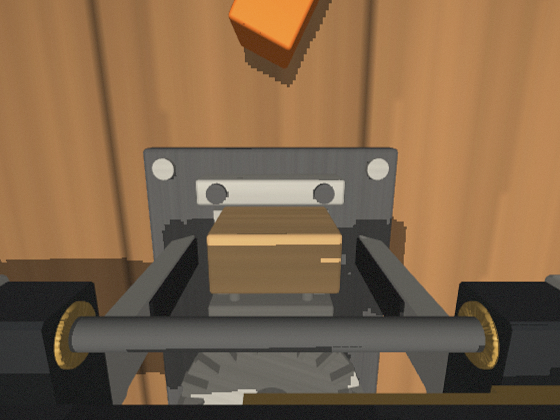

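Call:
carry_out --increments '[{"dx": 0, "dy": 0, "dz": 0.02, "rx": 0, "ry": 0.3, "rz": 0, "grip": -1}, {"dx": 0, "dy": 0, "dz": 0.04, "rx": 0, "ry": 0, "rz": 0, "grip": -1}, {"dx": 0, "dy": 0, "dz": 0.04, "rx": 0, "ry": 0, "rz": 0, "grip": -1}, {"dx": 0, "dy": 0, "dz": 0.04, "rx": 0, "ry": 0, "rz": 0, "grip": -1}, {"dx": 0.012, "dy": -0.035, "dz": 0.02, "rx": 0, "ry": 0, "rz": -4, "grip": 1}, {"dx": 0.015, "dy": -0.036, "dz": 0, "rx": 0, "ry": 0, "rz": -4, "grip": 1}, {"dx": 0.016, "dy": -0.036, "dz": 0, "rx": 0, "ry": 0, "rz": -4, "grip": 1}, {"dx": 0.016, "dy": -0.036, "dz": 0, "rx": 0, "ry": 0, "rz": -4, "grip": 1}, {"dx": 0.016, "dy": -0.036, "dz": 0, "rx": 0, "ry": 0, "rz": -3, "grip": 1}, {"dx": 0.016, "dy": -0.03, "dz": 0, "rx": 0, "ry": 0, "rz": 0, "grip": 1}]'

```text
time_s: 13.32
tcp_pos: [0.6311, -0.2213, 0.2223]
eef_rot: [0.124, 0.698, -0.115, 0.696]
wrist_force: [1.1, -0.0, -0.0]
opening: 0.0571
```

```bash
python3 -c "
from h import *
st()
f=grab('top','t14');W=cloud(f);col=f['color'].astype(int)
m=(abs(W[...,2]-.075)<.006)&(abs(W[...,1]+.015)<.04)&(abs(W[...,0]-.54)<.06)
print(cv2.minAreaRect((W[m][:,:2]*1000).astype(np.float32)),np.median(W[m][:,2]),m.sum())
b=(abs(W[...,2]-.085)<.012)&(W[...,1]<-.225)&(W[...,1]>-.27)&(abs(W[...,0]-.58)<.05); print('ball',b.sum(),W[b].mean(0))
c=f['color'][150:260,240:400]; cv2.imwrite('pics/t14c.png',cv2.resize(c,None,fx=4,fy=4))
"
```

```text
t 13.32 tcp [ 0.6311 -0.2213  0.2223] xt [ 0.     0.013 -1.   ] zyaw -19.5 q [ 0.09  0.67  0.39  1.44 -0.28  1.09  0.19] F [ 1.1 -0.  -0. ] T [-0.1   0.06 -0.02] op 0.0571
((540.0763549804688, -14.317876815795898), (32.89356994628906, 68.41539001464844), 87.5599594116211) 0.07365710681210542 229
ball 0 [nan nan nan]<string>:7: RuntimeWarning: Mean of empty slice.
  ret = um.true_divide(
```

View pics/t14c.png

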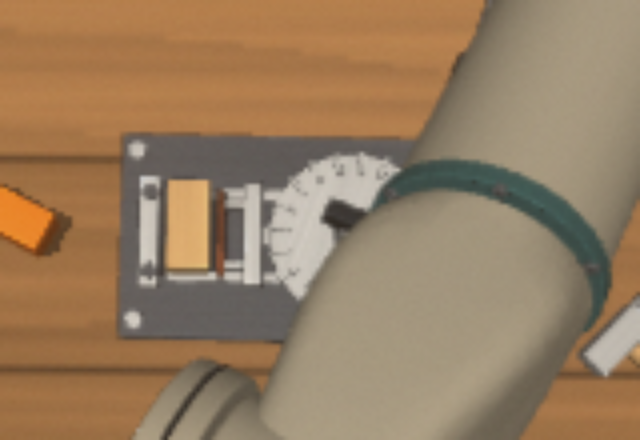

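Call:
carry_out --increments '[{"dx": 0.007, "dy": -0.02, "dz": -0.02, "rx": -0.6, "ry": 0, "rz": -1, "grip": 1}, {"dx": 0, "dy": -0.005, "dz": -0.035, "rx": 0, "ry": 0, "rz": 0, "grip": 1}, {"dx": 0, "dy": 0, "dz": -0.035, "rx": 0, "ry": 0, "rz": 0, "grip": 1}, {"dx": 0, "dy": 0, "dz": -0.02, "rx": 0, "ry": 0, "rz": 0, "grip": 1}, {"dx": 0, "dy": 0, "dz": 0, "rx": 0, "ry": 0, "rz": 0, "grip": 1}]'

```text
time_s: 13.78
tcp_pos: [0.6407, -0.263, 0.1085]
eef_rot: [0.127, 0.692, -0.134, 0.698]
wrist_force: [-1.2, -0.4, -0.9]
opening: 0.0203
```

```bash
python3 -c "
from h import *
st();f=grab('scene','s15'); c=f['color'][150:270,180:330]; cv2.imwrite('pics/s15c.png',cv2.resize(c,None,fx=4,fy=4))
W=cloud(f); b=(abs(W[...,2]-.083)<.012)&(W[...,1]<-.225)&(W[...,1]>-.27)&(abs(W[...,0]-.59)<.03); print('ball',b.sum(),W[b].mean(0))"
```

```text
t 13.78 tcp [ 0.6407 -0.263   0.1085] xt [ 0.008 -0.011 -1.   ] zyaw -21.2 q [ 0.15  0.82  0.36  1.49 -0.33  0.88  0.24] F [-1.2 -0.4 -0.9] T [0.02 0.13 0.05] op 0.0203
ball 47 [ 0.59758475 -0.24258243  0.08526714]
```

View pics/s15c.png

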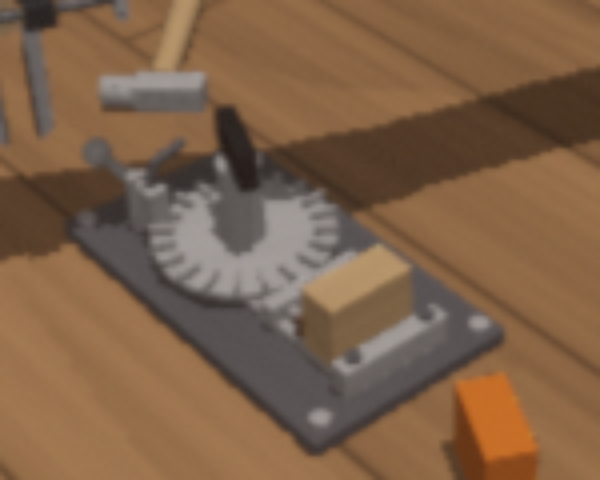

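Call:
carry_out --increments '[{"dx": 0, "dy": 0.012, "dz": -0.012, "rx": 0.5, "ry": 0.3, "rz": 0, "grip": 1}, {"dx": 0, "dy": 0.004, "dz": -0.012, "rx": 0, "ry": 0, "rz": 0, "grip": 1}, {"dx": 0, "dy": 0, "dz": -0.003, "rx": 0, "ry": 0, "rz": 0, "grip": 1}, {"dx": 0, "dy": 0, "dz": 0, "rx": 0, "ry": 0, "rz": 0, "grip": 1}]'

```text
time_s: 14.17
tcp_pos: [0.6444, -0.2448, 0.0853]
eef_rot: [0.129, 0.691, -0.13, 0.699]
wrist_force: [-0.5, -0.1, -0.6]
opening: 0.0007
```

```bash
python3 -c "
from h import *
st()"
```

```text
t 14.17 tcp [ 0.6444 -0.2448  0.0853] xt [ 0.01  -0.003 -1.   ] zyaw -21.1 q [ 0.13  0.84  0.34  1.52 -0.35  0.84  0.24] F [-0.5 -0.1 -0.6] T [-0.02  0.13 -0.04] op 0.0007
```

Call:
carry_out --increments '[{"dx": -0.012, "dy": -0.001, "dz": -0.008, "rx": 0, "ry": 0.3, "rz": 0, "grip": 1}, {"dx": -0.012, "dy": 0, "dz": -0.003, "rx": 0, "ry": 0, "rz": 0, "grip": 1}, {"dx": -0.01, "dy": 0, "dz": -0.001, "rx": 0, "ry": 0, "rz": 0, "grip": 1}]'

```text
time_s: 14.42
tcp_pos: [0.6161, -0.2444, 0.0761]
eef_rot: [0.127, 0.69, -0.129, 0.701]
wrist_force: [9.6, 2.6, 12.4]
opening: 0.0003
```

```bash
python3 -c "
from h import *
st()"
```

```text
t 14.42 tcp [ 0.6161 -0.2444  0.0761] xt [ 0.015 -0.006 -1.   ] zyaw -20.8 q [ 0.14  0.81  0.33  1.61 -0.35  0.76  0.27] F [ 9.6  2.6 12.4] T [ 0.59 -2.23  0.03] op 0.0003
```

Call:
carry_out --increments '[{"dx": -0.006, "dy": 0, "dz": 0.002, "rx": 0, "ry": 0.4, "rz": 0, "grip": 1}, {"dx": -0.008, "dy": 0, "dz": 0.0, "rx": 0, "ry": 0, "rz": 0, "grip": 1}]'

```text
time_s: 14.58
tcp_pos: [0.6065, -0.2448, 0.0819]
eef_rot: [0.125, 0.689, -0.129, 0.703]
wrist_force: [3.8, 1.8, 7.2]
opening: 0.0003
```

```bash
python3 -c "
from h import *
st();f=grab('scene','s16'); c=f['color'][150:270,180:330]; cv2.imwrite('pics/s16c.png',cv2.resize(c,None,fx=4,fy=4))"
```

```text
t 14.58 tcp [ 0.6065 -0.2448  0.0819] xt [ 0.019 -0.009 -1.   ] zyaw -20.7 q [ 0.15  0.79  0.33  1.64 -0.35  0.75  0.28] F [3.8 1.8 7.2] T [-0.03 -0.62  0.01] op 0.0003
```

View pics/s16c.png

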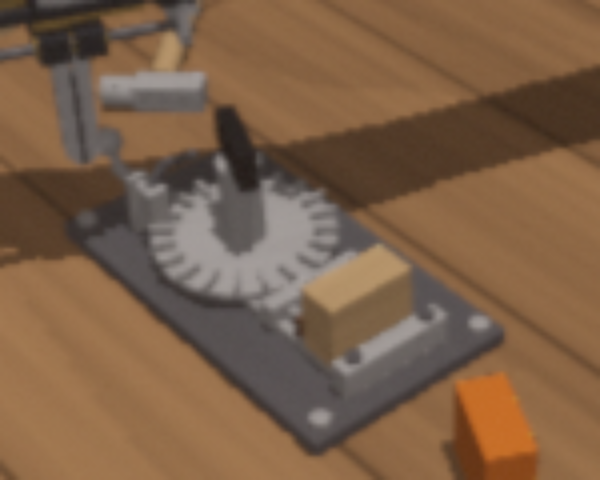

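Call:
carry_out --increments '[{"dx": -0.008, "dy": 0, "dz": 0, "rx": 0, "ry": 0.5, "rz": 0, "grip": 1}, {"dx": -0.008, "dy": 0, "dz": 0, "rx": 0, "ry": 0, "rz": 0, "grip": 1}, {"dx": -0.008, "dy": 0, "dz": 0, "rx": 0, "ry": 0, "rz": 0, "grip": 1}, {"dx": -0.004, "dy": 0, "dz": 0, "rx": 0, "ry": 0, "rz": 0, "grip": 1}]'

```text
time_s: 14.97
tcp_pos: [0.5757, -0.2456, 0.0838]
eef_rot: [0.124, 0.691, -0.13, 0.7]
wrist_force: [7.6, -0.6, 0.9]
opening: 0.0005
```

```bash
python3 -c "
from h import *
st();f=grab('scene','s17'); c=f['color'][150:270,180:330]; cv2.imwrite('pics/s17c.png',cv2.resize(c,None,fx=4,fy=4))"
```

```text
t 14.97 tcp [ 0.5757 -0.2456  0.0838] xt [ 0.012 -0.011 -1.   ] zyaw -20.7 q [ 0.15  0.76  0.33  1.72 -0.34  0.71  0.3 ] F [ 7.6 -0.6  0.9] T [-0.24 -1.61  0.04] op 0.0005
```

View pics/s17c.png

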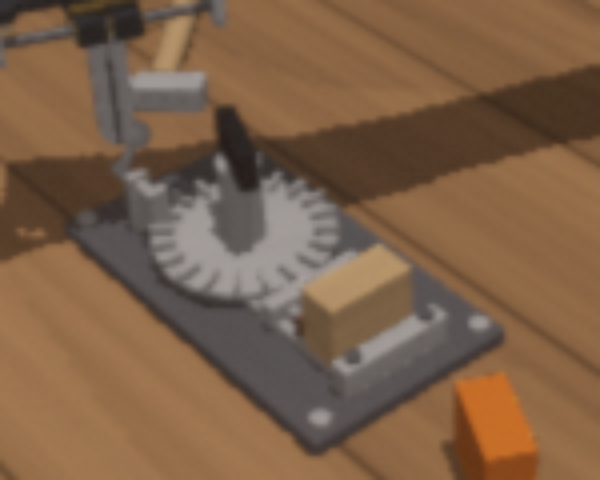

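Call:
carry_out --increments '[{"dx": 0.012, "dy": -0.002, "dz": 0.01, "rx": 0.6, "ry": 0.6, "rz": 0, "grip": 1}, {"dx": 0.01, "dy": 0, "dz": 0.04, "rx": 0, "ry": 0, "rz": 0, "grip": 1}, {"dx": 0, "dy": 0, "dz": 0.04, "rx": 0, "ry": 0, "rz": 0, "grip": 0}, {"dx": 0, "dy": 0, "dz": 0, "rx": 0, "ry": 0, "rz": 0, "grip": 0}]'

```text
time_s: 15.35
tcp_pos: [0.5914, -0.2467, 0.1733]
eef_rot: [0.129, 0.7, -0.127, 0.691]
wrist_force: [1.5, 0.0, 0.2]
opening: 0.0107
```

```bash
python3 -c "
from h import *
st();f=grab('scene','s18'); c=f['color'][150:270,180:330]; cv2.imwrite('pics/s18c.png',cv2.resize(c,None,fx=4,fy=4))
W=cloud(f); b=(abs(W[...,2]-.083)<.012)&(W[...,1]<-.225)&(W[...,1]>-.27)&(abs(W[...,0]-.57)<.04); print('ball',b.sum(),W[b].mean(0))"
```

```text
t 15.35 tcp [ 0.5914 -0.2467  0.1733] xt [-0.013  0.005 -1.   ] zyaw -20.9 q [ 0.13  0.68  0.39  1.57 -0.29  0.96  0.24] F [1.5 0.  0.2] T [-0.09 -0.    0.01] op 0.0107
ball 45 [ 0.56435721 -0.24177369  0.0847563 ]
```

View pics/s18c.png

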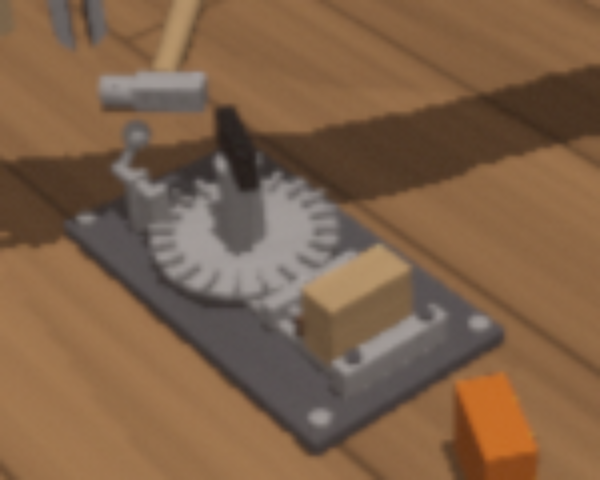

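Call:
carry_out --increments '[{"dx": -0.018, "dy": 0.033, "dz": 0, "rx": -0.3, "ry": -0.7, "rz": 0, "grip": 0}, {"dx": -0.018, "dy": 0.033, "dz": 0, "rx": 0, "ry": 0, "rz": 0, "grip": 0}, {"dx": -0.014, "dy": 0.022, "dz": 0, "rx": 0, "ry": 0, "rz": 0, "grip": 0}, {"dx": 0, "dy": 0, "dz": 0, "rx": 0, "ry": 0, "rz": 0, "grip": 0}, {"dx": 0, "dy": 0, "dz": 0, "rx": 0, "ry": 0, "rz": 0, "grip": 0}]'

```text
time_s: 15.82
tcp_pos: [0.5302, -0.1549, 0.1647]
eef_rot: [0.129, 0.701, -0.129, 0.689]
wrist_force: [-0.3, -0.1, 0.7]
opening: 0.0456
```

```bash
python3 -c "
from h import *
st(); f=grab('wrist','w19')
W=cloud(f)
near=(abs(W[...,0]-.54)<.06)&(abs(W[...,1]+.148)<.06)
b=near&(W[...,2]>.112)&(W[...,2]<.13)&(f['color'].max(-1)<60); print(b.sum(),cv2.minAreaRect((W[b][:,:2]*1000).astype(np.float32)),W[b][:,2].mean())
"
```

```text
t 15.82 tcp [ 0.5302 -0.1549  0.1647] xt [-0.016  0.002 -1.   ] zyaw -21.0 q [-0.02  0.58  0.4   1.83 -0.29  0.81  0.15] F [-0.3 -0.1  0.7] T [-0.04  0.06  0.01] op 0.0456
1938 ((537.2271118164062, -148.25857543945312), (63.36892318725586, 15.816847801208496), 68.72380828857422) 0.12237863505368515
```

View pics/w19.png

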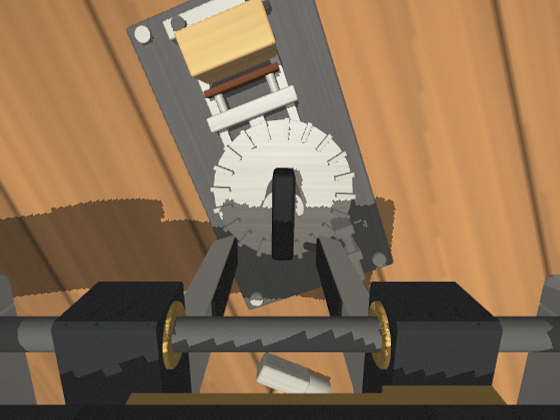

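Call:
carry_out --increments '[{"dx": 0.007, "dy": 0.006, "dz": -0.01, "rx": 0, "ry": -0.7, "rz": 0, "grip": 0}, {"dx": 0.001, "dy": 0.001, "dz": -0.025, "rx": 0, "ry": 0, "rz": 0, "grip": 0}, {"dx": 0, "dy": 0, "dz": -0.02, "rx": 0, "ry": 0, "rz": 0, "grip": 0}, {"dx": 0, "dy": 0, "dz": -0.003, "rx": 0, "ry": 0, "rz": 0, "grip": 0}]'

```text
time_s: 16.2
tcp_pos: [0.5398, -0.1519, 0.1042]
eef_rot: [0.13, 0.696, -0.13, 0.694]
wrist_force: [-0.9, -0.1, -0.2]
opening: 0.0469
```

```bash
python3 -c "
from h import *
st()"
```

```text
t 16.2 tcp [ 0.5398 -0.1519  0.1042] xt [-0.002  0.    -1.   ] zyaw -21.2 q [ 0.    0.66  0.35  1.87 -0.34  0.67  0.18] F [-0.9 -0.1 -0.2] T [-0.07  0.1  -0.02] op 0.0469
```

Call:
carry_out --increments '[{"dx": -0.002, "dy": 0.003, "dz": -0.006, "rx": 0, "ry": 0, "rz": 0, "grip": 0}, {"dx": 0, "dy": 0, "dz": -0.001, "rx": 0, "ry": 0, "rz": 0, "grip": 1}, {"dx": 0, "dy": 0, "dz": 0, "rx": 0, "ry": 0, "rz": 0, "grip": 1}, {"dx": 0, "dy": 0, "dz": 0, "rx": 0, "ry": 0, "rz": 0, "grip": 1}, {"dx": 0, "dy": 0, "dz": 0, "rx": 0, "ry": 0, "rz": 0, "grip": 1}, {"dx": 0, "dy": 0, "dz": 0, "rx": 0, "ry": 0, "rz": 0, "grip": 1}, {"dx": 0, "dy": 0, "dz": 0, "rx": 0, "ry": 0, "rz": 0, "grip": 1}]' --force 40

```text
time_s: 16.78
tcp_pos: [0.5357, -0.1515, 0.097]
eef_rot: [0.131, 0.697, -0.132, 0.692]
wrist_force: [-0.9, -0.5, -6.9]
opening: 0.0159
```

```bash
python3 -c "
from h import *
st()"
```

```text
t 16.78 tcp [ 0.5357 -0.1515  0.097 ] xt [-0.007  0.    -1.   ] zyaw -21.5 q [ 0.    0.67  0.34  1.88 -0.35  0.65  0.19] F [-0.9 -0.5 -6.9] T [-0.19 -0.13 -0.04] op 0.0159
```

Call:
carry_out --increments '[{"dx": 0.001, "dy": 0.001, "dz": 0, "rx": 0, "ry": 0, "rz": -3, "grip": 1}, {"dx": 0, "dy": 0.001, "dz": 0, "rx": 0, "ry": 0, "rz": -5, "grip": 1}, {"dx": 0, "dy": 0, "dz": 0, "rx": 0, "ry": 0, "rz": -6, "grip": 1}, {"dx": 0, "dy": 0, "dz": 0, "rx": 0, "ry": 0, "rz": -6, "grip": 1}, {"dx": 0, "dy": 0, "dz": 0, "rx": 0, "ry": 0, "rz": -6, "grip": 1}, {"dx": 0, "dy": 0, "dz": 0, "rx": 0, "ry": 0, "rz": -6, "grip": 1}, {"dx": 0, "dy": 0, "dz": 0, "rx": 0, "ry": 0, "rz": -6, "grip": 1}, {"dx": 0, "dy": 0, "dz": 0, "rx": 0, "ry": 0, "rz": -4, "grip": 1}]'

```text
time_s: 17.45
tcp_pos: [0.5348, -0.1506, 0.097]
eef_rot: [0.381, 0.598, -0.381, 0.593]
wrist_force: [-2.3, 0.7, -2.3]
opening: 0.0157
```

```bash
python3 -c "
from h import *
st();f=grab('scene','s20'); c=f['color'][150:270,180:330]; cv2.imwrite('pics/s20c.png',cv2.resize(c,None,fx=4,fy=4))"
```

```text
t 17.45 tcp [ 0.5348 -0.1506  0.097 ] xt [-0.006  0.003 -1.   ] zyaw -65.2 q [-0.13  0.71  0.56  1.89 -0.56  0.71 -0.37] F [-2.3  0.7 -2.3] T [-0.18  0.18  0.11] op 0.0157
```

View pics/s20c.png

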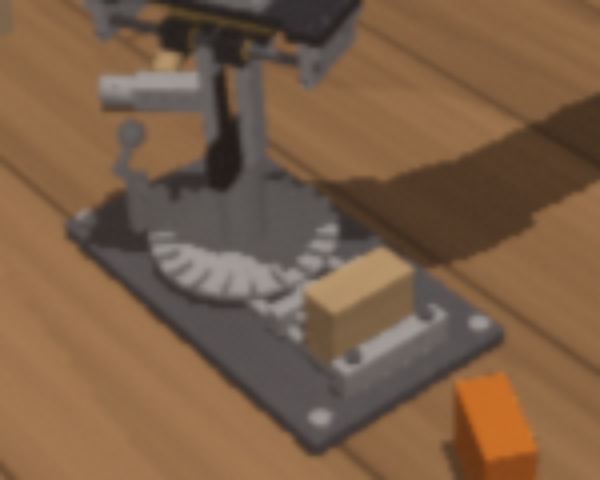

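Call:
carry_out --increments '[{"dx": 0.001, "dy": 0.001, "dz": 0, "rx": 0, "ry": 0, "rz": -4, "grip": 1}, {"dx": 0.001, "dy": 0, "dz": 0, "rx": 0, "ry": 0, "rz": -5, "grip": 1}, {"dx": 0, "dy": 0, "dz": 0, "rx": 0, "ry": 0, "rz": -5, "grip": 1}, {"dx": 0, "dy": 0, "dz": 0, "rx": 0, "ry": 0, "rz": -5, "grip": 1}, {"dx": 0, "dy": 0, "dz": 0, "rx": 0, "ry": 0, "rz": -5, "grip": 1}, {"dx": 0, "dy": 0, "dz": 0, "rx": 0, "ry": 0, "rz": -3, "grip": 1}]'

```text
time_s: 18.0
tcp_pos: [0.5347, -0.1499, 0.097]
eef_rot: [-0.511, -0.491, 0.512, -0.485]
wrist_force: [-1.7, 0.4, -0.8]
opening: 0.0157
```

```bash
python3 -c "
from h import *
st()"
```

```text
t 18.0 tcp [ 0.5347 -0.1499  0.097 ] xt [-0.007  0.006 -1.   ] zyaw -92.8 q [-0.2   0.75  0.69  1.89 -0.69  0.76 -0.74] F [-1.7  0.4 -0.8] T [-0.23  0.12  0.19] op 0.0157
```

Call:
carry_out --increments '[{"dx": 0.001, "dy": 0, "dz": 0, "rx": 0, "ry": 0, "rz": -4, "grip": 1}, {"dx": 0.001, "dy": 0, "dz": 0, "rx": 0, "ry": 0, "rz": -4, "grip": 1}, {"dx": 0, "dy": 0, "dz": 0, "rx": 0, "ry": 0, "rz": -4, "grip": 1}, {"dx": 0, "dy": 0, "dz": 0, "rx": 0, "ry": 0, "rz": -4, "grip": 1}]'

```text
time_s: 18.33
tcp_pos: [0.5347, -0.1494, 0.097]
eef_rot: [-0.574, -0.416, 0.576, -0.408]
wrist_force: [-1.6, -0.0, -2.7]
opening: 0.0156
```

```bash
python3 -c "
from h import *
st()"
```

```text
t 18.33 tcp [ 0.5347 -0.1494  0.097 ] xt [-0.009  0.008 -1.   ] zyaw -108.8 q [-0.24  0.78  0.77  1.89 -0.75  0.8  -0.95] F [-1.6 -0.  -2.7] T [-0.21  0.05  0.36] op 0.0156
```

Call:
carry_out --increments '[{"dx": 0, "dy": 0, "dz": 0, "rx": 0, "ry": 0, "rz": -2.5, "grip": 1}, {"dx": 0, "dy": 0, "dz": 0, "rx": 0, "ry": 0, "rz": -1, "grip": 1}]'

```text
time_s: 18.5
tcp_pos: [0.5347, -0.1493, 0.097]
eef_rot: [-0.586, -0.398, 0.588, -0.39]
wrist_force: [-2.4, -0.5, -1.8]
opening: 0.0157
```

```bash
python3 -c "
from h import *
st();f=grab('scene','s21'); c=f['color'][150:270,180:330]; cv2.imwrite('pics/s21c.png',cv2.resize(c,None,fx=4,fy=4))
W=cloud(f); b=(abs(W[...,2]-.083)<.012)&(W[...,1]<-.225)&(W[...,1]>-.27)&(abs(W[...,0]-.57)<.04); print('ball',b.sum(),W[b].mean(0))"
```

```text
t 18.5 tcp [ 0.5347 -0.1493  0.097 ] xt [-0.009  0.007 -1.   ] zyaw -112.2 q [-0.25  0.79  0.78  1.89 -0.77  0.81 -1.  ] F [-2.4 -0.5 -1.8] T [-0.21  0.12  0.32] op 0.0157
ball 44 [ 0.56495408 -0.24136147  0.08466258]
```

View pics/s21c.png

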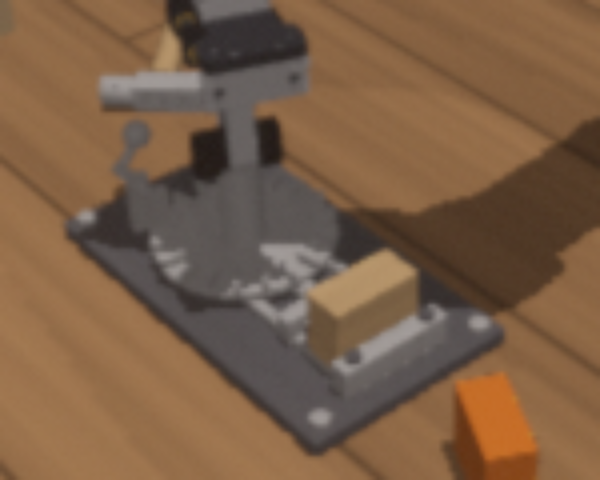

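Call:
carry_out --increments '[{"dx": 0, "dy": 0, "dz": 0, "rx": 0, "ry": 0, "rz": 1, "grip": 1}, {"dx": 0, "dy": 0, "dz": 0, "rx": 0, "ry": 0, "rz": 1, "grip": 1}, {"dx": 0, "dy": 0, "dz": 0, "rx": 0, "ry": 0, "rz": 0, "grip": 0}, {"dx": 0, "dy": 0, "dz": 0, "rx": 0, "ry": 0, "rz": 0, "grip": 0}, {"dx": 0, "dy": 0, "dz": 0, "rx": 0, "ry": 0, "rz": 0, "grip": 0}, {"dx": 0, "dy": 0, "dz": 0.03, "rx": 0, "ry": 0, "rz": 0, "grip": 0}, {"dx": 0, "dy": 0, "dz": 0.04, "rx": 0, "ry": 0, "rz": 0, "grip": 0}, {"dx": 0, "dy": 0, "dz": 0.04, "rx": 0, "ry": 0, "rz": 0, "grip": 0}, {"dx": -0.02, "dy": 0, "dz": 0.04, "rx": 0, "ry": 0, "rz": 0, "grip": 0}, {"dx": -0.02, "dy": 0, "dz": 0.0, "rx": 0, "ry": 0, "rz": 0, "grip": 0}]'

```text
time_s: 19.38
tcp_pos: [0.4995, -0.1501, 0.2484]
eef_rot: [-0.577, -0.41, 0.579, -0.405]
wrist_force: [1.3, -0.5, -0.1]
opening: 0.0471
```

```bash
python3 - <<'E'
from h import *
st();f=grab('wrist','w22');W=cloud(f);col=f['color'].astype(int)
near=(abs(W[...,0]-.54)<.06)&(abs(W[...,1]+.148)<.06)
b=near&(W[...,2]>.112)&(W[...,2]<.13)&(f['color'].max(-1)<60); print('bar',b.sum(),cv2.minAreaRect((W[b][:,:2]*1000).astype(np.float32)))
m=(abs(W[...,2]-.074)<.004)&(abs(W[...,1]+.01)<.04)&(abs(W[...,0]-.54)<.06)
print('blank',cv2.minAreaRect((W[m][:,:2]*1000).astype(np.float32)),np.median(W[m][:,2]),m.sum())
o=np.array([.5373,-.1488]); yaw=-.014
C=(W[...,:2]-o)@np.array([[np.cos(yaw),-np.sin(yaw)],[np.sin(yaw),np.cos(yaw)]])
br=(abs(W[...,2]-.038)<.003)&(abs(C[...,0])<.03)&(C[...,1]>.08)&(C[...,1]<.14)&(col[...,2]-col[...,0]>20); print('pad',br.sum(),np.percentile(C[br][:,1],[2,98]) if br.any() else '')
cr=(abs(W[...,2]-.038)<.003)&(abs(C[...,0])<.03)&(C[...,1]>.08)&(C[...,1]<.14)&(col[...,2]-col[...,0]<=20); print('carriage',np.percentile(C[cr][:,1],[2,98]))
fe=(abs(W[...,2]-.039)<.003)&(abs(C[...,0])<.03)&(C[...,1]>.145)&(C[...,1]<.18); print('fence',np.percentile(C[fe][:,1],[2,98]))
g=grab('top','t22');c=g['color'][150:260,240:400]; cv2.imwrite('pics/t22c.png',cv2.resize(c,None,fx=4,fy=4))
E
```

```text
t 19.38 tcp [ 0.4995 -0.1501  0.2484] xt [-0.007  0.005 -1.   ] zyaw -109.6 q [-0.38  0.56  0.97  1.83 -0.53  1.05 -1.11] F [ 1.3 -0.5 -0.1] T [ 0.04  0.11 -0.01] op 0.0471
bar 1036 ((536.6875610351562, -149.1144256591797), (15.756303787231445, 63.0886116027832), 71.7103271484375)
blank ((541.271728515625, -9.019386291503906), (34.72023391723633, 69.73351287841797), 88.92211151123047) 0.07386517358959241 1932
pad 346 [0.09403406 0.12354585]
carriage [0.09209154 0.10537992]Traceback (most recent call last):
  File "<stdin>", line 11, in <module>
    return _quantile_unchecked(
        a, q, axis, out, overwrite_input, method, keepdims, weights)
    return _ureduce(a,
                    func=_quantile_ureduce_func,
    ...<5 lines>...
                    overwrite_input=overwrite_input,
                    method=method)
    r = func(a, **kwargs)
    result = _quantile(arr,
                       quantiles=q,
    ...<2 lines>...
                       out=out,
                       weights=wgt)
    slices_having_nans = np.isnan(arr[-1, ...])
                                  ~~~^^^^^^^^^
IndexError: index -1 is out of bounds for axis 0 with size 0
```

View pics/w22.png

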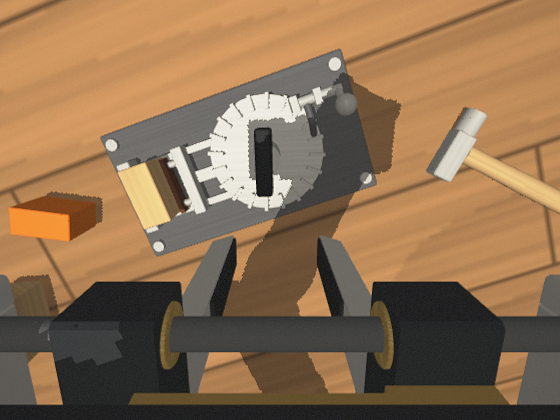

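```bash
python3 - <<'E'
from h import *
f=grab('scene','s23');W=cloud(f); b=(abs(W[...,2]-.083)<.012)&(W[...,1]<-.225)&(W[...,1]>-.27)&(abs(W[...,0]-.57)<.04); print('ball',W[b].mean(0))
st(); print(bot.finish_job())
E
```

```text
ball [ 0.5644306  -0.24200062  0.08473633]
t 19.48 tcp [ 0.495  -0.1479  0.2445] xt [-0.014  0.01  -1.   ] zyaw -109.8 q [-0.38  0.56  0.97  1.84 -0.53  1.05 -1.11] F [-0.7  0.1 -0.7] T [ 0.02  0.13 -0.01] op 0.0469
the job is handed in; nothing more can be done
None
```

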